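# Put up the lift-on bottle shelf on the strut rail and stock it

### The job

Put up the little bottle shelf on the steel strut rail and stock it. First fix both spring-nut posts in the rail, as far apart as the shelf's two end sleeves: drop the nut lengthwise through the slot, press it down against its spring, twist it a quarter turn and let it rise so that its grooves catch the rail's lips. Then lower the shelf level so that both sleeves drop over the two pins and it rests fully down on both posts, and stand every small bottle that is in front of the balance (two to four: blue-capped glass bottles, amber dropper bottle) upright on the shelf board; leave the timer and the film roll where they are.

Things in the scene. Friction and masses are not known exactly. Their poses are not given: they have to be found in the camera images.
- rail: Steel strut rail (lipped C-channel), fixed to the bench, slot up: 50 mm wide, 32 mm high, 340 mm long, plus a bolted lug of 20 mm at each end. Origin: centre of its underside, on the bench; y along the rail, x across, z up. A post is caught when its nut lies across the rail with the turned-down lip edges in its two grooves: its origin is then 17 mm above the rail's underside.
- rail_slot (a point): Middle of the rail's slot, level with the top of the lips (32 mm above the bench). The slot is 24 mm wide and open along all 340 mm. Inside: floor 2.5 mm above the underside, clear width 45 mm. The turned-down lip edges lie 12 to 14.5 mm either side of the middle and reach down to 25 mm above the underside.
- post_a: Spring-nut post, loose, 0.18 kg, standing on its spring foot (origin then 18 mm above the bench). Origin: centre of the nut's underside; z up, x along the nut. Nut 38 mm (x) by 18 (y), 0 to 11.5 mm, two grooves across its top (x = 10 to 16.5 mm either side, bottom at 8 mm). Spring foot 34 x 17 x 3 mm, its underside 18 mm below the origin when slack: 5 N to start, 14 N at 9 mm, travel 12.5 mm.
- post_a_grip (a point): Middle of post_a's grip block, 43 mm above its origin: block 26 (x) by 24 mm (y) from 22 to 56 mm, saddle plate 44 (x) by 24 mm (y) from 55 to 60 mm. Take it across y (24 mm wide). In the rail, press the origin to 12 mm or less above the rail's underside before turning (the block meets the lips at 10 mm); turn a quarter either way; let it rise to 17 mm (13.5 mm: not caught).
- post_a_pin (a point): Tip of post_a's pin: 10 mm thick, from the saddle plate's top (60 mm above the origin) to 84 mm, the last 8 mm tapered to 4.4 mm.
- post_b: A second spring-nut post, the same as post_a in every way; the two are interchangeable.
- post_b_grip (a point): Middle of post_b's grip block, as for post_a.
- post_b_pin (a point): Tip of post_b's pin, as for post_a.
- shelf: Lift-on bottle shelf, loose, about 0.26 kg, at first flat on the bench. White board 64 mm (x) by 238 mm (y), 14 mm thick, with an upright steel sleeve at each end, open at both ends, 26 mm high, underside level with the board's. Origin: centre of the board's underside; z up. Take it across its middle (64 mm). Seated, its origin is 77 mm above the rail's underside; either way round will do.
- sleeve_square (a point): Centre, at the underside, of the shelf's square sleeve: bore 13 x 13 mm, at y = -131 mm in the shelf's frame.
- sleeve_long (a point): Centre, at the underside, of the shelf's long sleeve: bore 13 mm (x) by 25 mm (y), at y = +136.5 mm in the shelf's frame, so the pins may stand 260 to 275 mm apart.
- reagent_bottle_1: Round clear-glass screw-cap bottle, 56 mm thick, 97 mm tall, 0.19 kg, empty-looking. Origin: centre of its underside. Take it by the straight wall, below 60 mm: the cap and neck cannot be gripped. Absent in some starts.
- reagent_bottle_2: The same size of screw-cap bottle (56 mm thick, 97 mm tall, wall straight to 60 mm), half full, 0.15 kg. Origin: centre of its underside. Absent in some starts.
- reagent_bottle_3: Smaller screw-cap bottle, 46 mm thick, 85 mm tall, 0.11 kg, wall straight to 51 mm. Origin: centre of its underside. Absent in some starts.
- drop_bottle: Amber dropper bottle with rubber teat, 30 mm thick, 92 mm tall, 0.045 kg, wall straight from 4 to 42 mm. Origin: centre of its underside. Absent in some starts.
- timer: Bystander: flat bench timer, 58 x 62 x 17 mm, loose. Origin: centre of its underside.
- film_roll: Bystander: upright roll of sealing film, 52 mm thick, 50 mm tall, loose. Origin: centre of its underside.
Not all that is in view belongs to the job. What is shaped like the post_b but green is not meant.

How it is judged:
On the way, in this order (a step that is already met when the one before it is completed fails the run):
1. both posts stand caught in the rail: nut across the rail, lips in its grooves (x of post_a in the frame of rail between -0.004 and 0.004 m and y of post_a in the frame of rail between -0.162 and 0.162 m and z of post_a in the frame of rail between 0.015 and 0.019 m and angle between the x axis of each of post_a, post_b and the x axis of rail, either way round below 0.12 rad and x of post_b in the frame of rail between -0.004 and 0.004 m and y of post_b in the frame of rail between -0.162 and 0.162 m and z of post_b in the frame of rail between 0.015 and 0.019 m), for 0.3 s.
2. the shelf lies fully down and level on both posts, a pin in each sleeve (all of step 1 and z of shelf in the frame of rail between 0.073 and 0.081 m and angle between shelf's own z axis and vertical below 0.05 rad and ((horizontal distance between sleeve_square and post_a_pin below 0.005 m and horizontal distance between sleeve_long and post_b_pin below 0.0115 m) or (horizontal distance between sleeve_square and post_b_pin below 0.005 m and horizontal distance between sleeve_long and post_a_pin below 0.0115 m))), for 0.3 s.
At the end, for the whole second after the job is handed in: Both posts caught in the rail (origin 15 to 19 mm up, nut across within 0.12 rad); shelf level (0.05 rad), down on both (73 to 81 mm up), a pin in each sleeve; every bottle present upright (0.1 rad) on the board, within 24 mm of its middle line and 112 mm of its middle; all at rest (all of step 2 and linear speed of each of shelf, reagent_bottle_1, reagent_bottle_2, reagent_bottle_3, drop_bottle below 0.03 m/s and x of reagent_bottle_1 in the frame of shelf between -0.024 and 0.024 m and y of reagent_bottle_1 in the frame of shelf between -0.112 and 0.112 m and z of reagent_bottle_1 in the frame of shelf between 0.01 and 0.018 m and angle between each of reagent_bottle_1, reagent_bottle_2, reagent_bottle_3, drop_bottle's own z axis and vertical below 0.1 rad and x of reagent_bottle_2 in the frame of shelf between -0.024 and 0.024 m and y of reagent_bottle_2 in the frame of shelf between -0.112 and 0.112 m and z of reagent_bottle_2 in the frame of shelf between 0.01 and 0.018 m and x of reagent_bottle_3 in the frame of shelf between -0.024 and 0.024 m and y of reagent_bottle_3 in the frame of shelf between -0.112 and 0.112 m and z of reagent_bottle_3 in the frame of shelf between 0.01 and 0.018 m and x of drop_bottle in the frame of shelf between -0.024 and 0.024 m and y of drop_bottle in the frame of shelf between -0.112 and 0.112 m and z of drop_bottle in the frame of shelf between 0.01 and 0.018 m); the robot touches nothing.
It fails at once if the timer or the film roll is moved more than 4 cm (distance of any of timer, film_roll from where it was at the start of the episode above 0.04 m).
Of reagent_bottle_1, reagent_bottle_2, reagent_bottle_3, drop_bottle only 2 to 4 are there at a start; the rules pass over those that are not, and their reading is None.
At some moment in a run one of shelf may be knocked a few centimetres aside while the robot is not near it.
It also fails if it takes over 210 s, if anything falls off the work surface, if the arm or the gripper's body presses on something with over 40 N, if the wrist force passes 120 N, or if a joint passes its speed limit or range.

### The arm

A 7-joint arm with a two-finger parallel gripper is mounted at the origin on a cart in front of the work surface, level with it; the furniture and walls round the work are solid. World frame = base frame: x ahead of the robot, y to its left, z up, the work surface at z = 0. Lengths are in m, angles in rad, forces in N, time in s.
With the tool pointing down it reaches from about 0.4 to 0.85 m from the base axis. Payload 10.4 kg.
Tool frame: the origin (TCP) lies midway between the tips of the shut fingers; the grasp point (between the pads) lies 19 mm behind it; z points along the fingers, y is the line along which they close (so a half turn about z gives the same grasp; the last joint's range is limited). The gripper opens to 87 mm and grips with 3 to 60 N. Pads are 19 mm wide; open, the fingers measure 117 mm over their backs; the gripper's body (75 mm by 190 mm) begins 51 mm behind the grasp point.
Start: joints at [1.307, 0.332, -0.065, 1.46, 0.022, 1.35, -0.088], TCP at [0.149, -0.607, 0.223] pointing down, gripper open.
Joint ranges: [-2.6, 2.6], [-0.5, 2.12], [-1.47, 1.34], [0.16, 2.42], [-1.27, 4.41], [0.06, 2.06], [-2.6, 2.6]. Speed limits (rad/s): [2.22, 2.22, 2.79, 2.79, 3.14, 3.14, 3.14].

### API

Orientations are given as a unit quaternion [x, y, z, w].
In Python, from bench import r gives the robot as it stands.
- The arm moves only by the tool arm_command, never from a script. Its argument "moves" is one flat list of numbers, 4 for each row, row after row: the shift along the tool's x, y, z in cm, then the turn about the tool's z in degrees. A call has 1 to 12 rows; each row shifts and turns the commanded pose from where the row before left it, along the tool's axes as they then stand; what a row does not reach is not made up. A row lasts 1/12 s, in which the tool goes at most 41.7 mm and 7.16 degrees, less where a joint would pass 70% of its speed; a pose out of reach is approached as far as the arm can. A call with a gripper value outside its range is refused whole. "fingers" is the opening in per cent of the stroke, from 0 (shut) to 100 (fully open), set as the call begins (left out, the last holds). The fingers move at their own pace and stop on an object; "squeeze" is the grip in N (left out, the last holds). Time passes only in rows, so rows that do not move let the fingers close. It gives the time, the measured TCP pose, the force, the opening and the grip force at its end, in the units of the state.
- r.read_state(): the state, without advancing time (a new reading comes with each control period).
- r.camera(name): name is "scene" or "top" or "wrist"; returns the picture (400x640x3 uint8, red, green, blue); there is no depth.
- r.camera_info(name): a dict with "fx", "fy", "cx", "cy" (pixels), "k1" (the pictures are not rectified: a ray, as slopes to the right and down, at radius r is drawn at 1 + k1 r^2 times it, then the intrinsics apply), "origin" and "attitude" of the camera in the world. Camera axes: x right, y up, looking along -z (the intrinsics and any distortion apply to the point x, -y, -z); pixel columns grow to the right and rows downward; lengths in m; the calibration is good to about 2 mm. A picture is of the moment at which its call begins: read the wrist's pose just before it. camera_info takes no time and is no camera call; for the wrist camera it gives the pose at the moment of the call.
- r.close_job(): hands the job in; it is judged then, once.
The state is a dict: "time": time; "joint_positions": joint angles; "joint_vel": joint speeds; "joint_torque": joint torques, N m; "ee_pos": TCP position; "eef_rot": TCP orientation; "ft_force": force on the tool from outside, world axes, zero at the start; "torque": the same for the moment, N m; "width": finger opening in m; "grip_force": force on a finger pad.
Only numpy, scipy, OpenCV 4.12 (cv2) and the standard library are available. Lean on these libraries where they do the work, as an engineer would, in place of code of your own. Each camera call takes 0.05 s, during which the arm holds its last target. There are 200 camera calls.

## Working session

There is one attempt and no reset: what is moved stays moved. The work goes in short steps, Python scripts to look and compute and a tool call to move; the robot and the scene stay as the last step left them, time stands still between calls to the robot, and variables do not carry over. Pictures are saved under pics/ and viewed, at most 14 in all, crops included, and the job is handed in when it is done.

Besides the shell and the picture viewer there is one more tool, called after "Request:" as name(argument=value, ...) on one line, values as JSON. arm_command: Moves the arm, as the interface text tells. Its arguments: {"type":"object","properties":{"moves":{"type":"array"},"fingers":{"type":"number"},"squeeze":{"type":"number"}},"required":["moves"]}

```bash
mkdir -p pics; ls
cat > h.py <<'E'
import numpy as np, cv2
from scipy.spatial.transform import Rotation as R
from bench import r
def info(n):
    i=r.camera_info(n); return i
def rot(a):
    a=np.array(a,float)
    return a if a.shape==(3,3) else R.from_quat(a).as_matrix()
def rays(i,px):
    px=np.atleast_2d(np.array(px,float))
    K=np.array([[i['fx'],0,i['cx']],[0,i['fy'],i['cy']],[0,0,1]])
    u=cv2.undistortPoints(px[:,None],K,np.array([i['k1'],0,0,0,0.]))[:,0]
    d=np.c_[u[:,0],-u[:,1],-np.ones(len(u))]
    return np.array(i['origin']),d@rot(i['attitude']).T
def plane(i,px,z):
    o,d=rays(i,px); return o+d*((z-o[2])/d[:,2])[:,None]
def proj(i,P):
    p=(np.atleast_2d(P)-np.array(i['origin']))@rot(i['attitude'])
    x=p[:,0]/-p[:,2];y=-p[:,1]/-p[:,2];k=1+i['k1']*(x*x+y*y)
    return np.c_[i['cx']+i['fx']*x*k,i['cy']+i['fy']*y*k]
def tri(i1,p1,i2,p2):
    o1,d1=rays(i1,p1);o2,d2=rays(i2,p2);d1=d1[0]/np.linalg.norm(d1);d2=d2[0]/np.linalg.norm(d2)
    A=np.c_[d1,-d2];t=np.linalg.lstsq(A,o2-o1,rcond=None)[0]
    a,b=o1+t[0]*d1,o2+t[1]*d2
    return (a+b)/2,np.linalg.norm(a-b)
def save(n,im): cv2.imwrite(f'pics/{n}.png',cv2.cvtColor(im,cv2.COLOR_RGB2BGR))
E
python3 - <<'E'
from h import *
import pickle
print(r.read_state())
d={}
for n in ['scene','top','wrist']:
    i=info(n);im=r.camera(n);d[n]=(i,im);save(n+'0',im);print(n,i)
pickle.dump(d,open('d0.pkl','wb'))
E
```

```text
pics
{'time': 0.0, 'joint_positions': array([ 1.30742397,  0.33286958, -0.06470301,  1.46092363,  0.02161361,
        1.34990358, -0.08851113]), 'joint_vel': array([ 0.00034269, -0.00124762,  0.00070441, -0.00055407,  0.00015265,
        0.0012063 ,  0.00020018]), 'joint_torque': array([-7.14099733e-04, -6.23250461e+01,  2.42020941e-02, -3.89891589e+01,
       -6.12383382e-02,  3.97508999e-02,  1.41635883e-04]), 'ee_pos': array([ 0.14893382, -0.60660318,  0.22176383]), 'eef_rot': array([ 9.92761166e-01,  1.20103172e-01, -1.22809286e-04, -6.93261469e-04]), 'ft_force': array([ 0.22738525,  0.6434437 , -0.37347279]), 'torque': array([ 0.00525914, -0.05268967, -0.0581039 ]), 'grip_force': 0.0, 'width': 0.08725961785286548}
scene {'fx': 454.4107951724614, 'fy': 454.4107951724614, 'cx': 321.9267196666057, 'cy': 200.0655175201658, 'k1': -0.05282004612579816, 'origin': array([-0.030998  ,  0.90261862,  0.544714  ]), 'attitude': array([-0.16039553,  0.52511944,  0.79976266, -0.24269844])}
top {'fx': 408.3887306617705, 'fy': 408.3887306617705, 'cx': 328.9545862486508, 'cy': 198.7438471555117, 'k1': -0.06753385252172012, 'origin': array([0.34796053, 0.01490691, 1.20349675]), 'attitude': array([-0.06833968,  0.07291923,  0.73356879, -0.67222712])}
wrist {'fx': 330.4931598703273, 'fy': 330.4931598703273, 'cx': 318.1638527912582, 'cy': 197.76711562170712, 'k1': -0.031016589957423436, 'origin': array([ 0.2269416 , -0.58734502,  0.3839311 ]), 'attitude': array([-0.11479334,  0.09104128, -0.60989227,  0.77882308])}
```

View pics/top0.png

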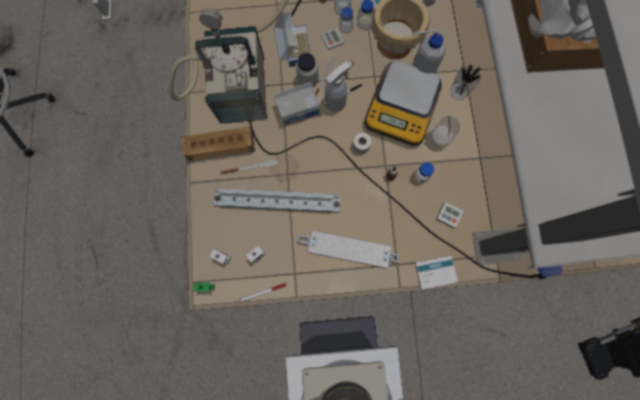

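View pics/scene0.png

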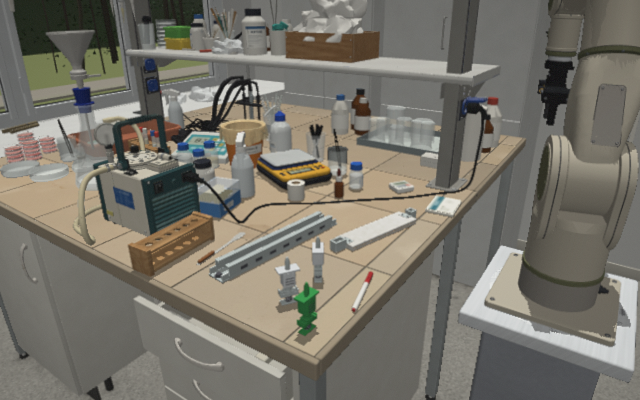

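The top view shows the rail at (215,198)–(340,205), posts at (220,257) and (255,255), the green decoy at (204,287), and the shelf at (310,243)–(392,255). The dropper is at (391,173), a blue-cap bottle at (425,172), the film roll at (362,142) and the timer at (450,214).

Run:
```python
from h import *
import pickle
d=pickle.load(open('d0.pkl','rb'))
i,im=d['top']; j,jm=d['scene']
save('topc',cv2.resize(im[130:300,185:485],None,fx=2.66,fy=2.66,interpolation=cv2.INTER_CUBIC))
save('scc',cv2.resize(jm[160:345,200:460],None,fx=3,fy=3,interpolation=cv2.INTER_CUBIC))
for n,p in dict(rl=(215,198),rr=(340,205),pa=(220,257),pb=(255,255),sl=(310,243),sr=(392,255),drop=(391,173),blue=(425,172),film=(362,142),timer=(450,214),green=(204,287)).items(): print(n,plane(i,p,0.03)[0].round(3))
```

```text
rl [0.617 0.332 0.03 ]
rr [ 0.564 -0.034  0.03 ]
pa [0.443 0.323 0.03 ]
pb [0.44  0.222 0.03 ]
sl [0.461 0.062 0.03 ]
sr [ 0.406 -0.169  0.03 ]
drop [ 0.647 -0.194  0.03 ]
blue [ 0.641 -0.296  0.03 ]
film [ 0.751 -0.118  0.03 ]
timer [ 0.509 -0.352  0.03 ]
green [0.362 0.372 0.03 ]
```

View pics/topc.png

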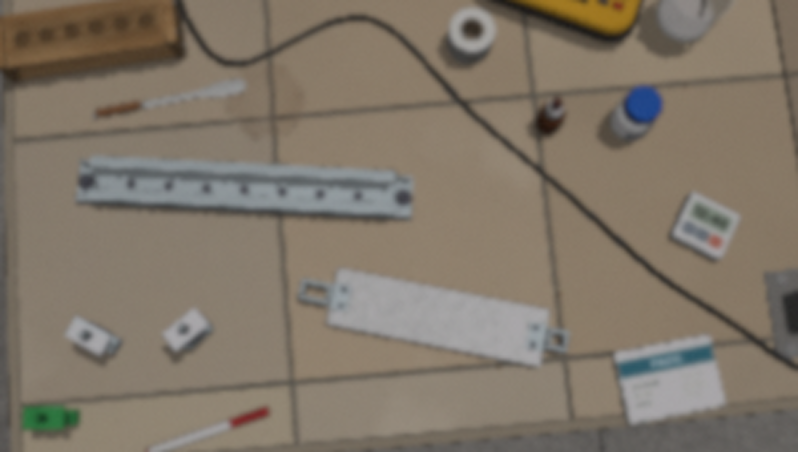

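View pics/scc.png

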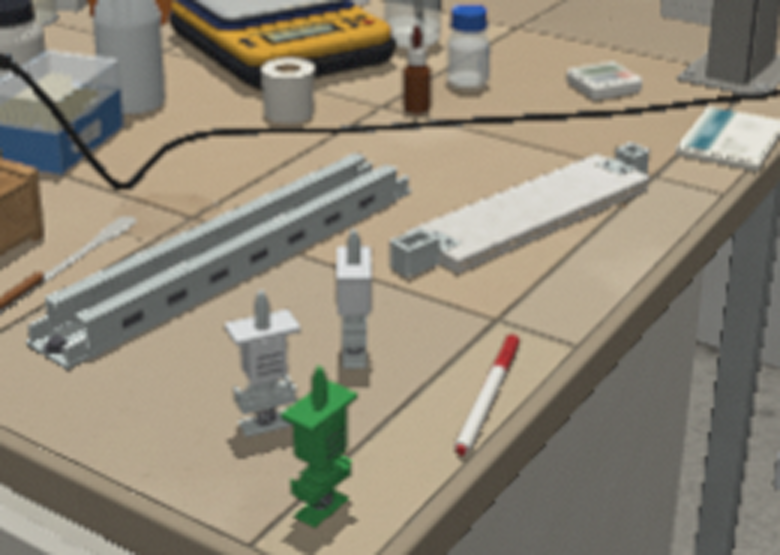

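The crops show two grey posts at about (92,338) and (187,333) in the crop, the long sleeve at the left end of the shelf (315,292) and the square one at right (558,340). There are two bottles, the dropper and one screw-cap, with the rail in between.

```bash
cat >> h.py <<'E'
def yaw(s=None):
    s=s or r.read_state(); x=R.from_quat(s['eef_rot']).as_matrix()[:,0]; return np.arctan2(x[1],x[0])
def go(x,y,z,yd=None,quiet=False):
    s=r.read_state();M=R.from_quat(s['eef_rot']).as_matrix();p=s['ee_pos']
    d=M.T@(np.array([x,y,z])-p)*100
    a=np.degrees(yaw(s)); t=0 if yd is None else (a-yd+180)%360-180
    n=int(np.ceil(np.linalg.norm(d)/4.1)); print('from',p.round(4),'yaw %.2f'%a,'shift cm',d.round(2),'rows>=',n,'per row',(d/max(n,1)).round(2),'turn %.2f'%t,'rows',int(np.ceil(abs(t)/7.1)),'F',s['ft_force'].round(1),'w %.4f g %.1f t %.1f'%(s['width'],s['grip_force'],s['time']),'q',s['joint_positions'].round(2))
E
python3 - <<'E'
from h import *
s=r.read_state();i=info('wrist');M=R.from_quat(s['eef_rot']).as_matrix()
print('cam off in tool',M.T@(i['origin']-s['ee_pos']),'axes in tool\n',M.T@rot(i['attitude']))
import pickle
d=pickle.load(open('d0.pkl','rb'));i,im=d['top'];j,jm=d['scene']
f=lambda u,v:(185+u/2.66,130+v/2.66)
g=lambda u,v:(200+u/3,160+v/3)
# two-view: saddle tops/pin tips, rail ends, bottle caps
for n,a,b in [('pinA',f(84,333),g(262,296)),('pinB',f(185,330),g(353,237)),('railL',f(84,180),g(60,340)),('railtopL far',f(92,157),g(50,300)),('cap',f(643,104),g(468,15)),('drop',f(556,102),g(417,35)),('longslv',f(315,292),g(411,240)),('sq',f(558,340),g(632,153))]:
    print(n,tri(i,a,j,b))
go(.45,.15,.32,13.8)
E
```

```text
cam off in tool [ 0.08031237 -0.00033338 -0.16209875] axes in tool
 [[ 1.06013626e-03  9.57075516e-01  2.89836734e-01]
 [ 9.99999322e-01 -1.15435030e-03  1.54103547e-04]
 [ 4.82061852e-04  2.89836374e-01 -9.57076091e-01]]
pinA (array([0.44325221, 0.31466259, 0.09710491]), np.float64(0.0004884836939511914))
pinB (array([0.43982079, 0.21294888, 0.09477767]), np.float64(0.004856393084524797))
railL (array([0.62085864, 0.33114397, 0.0100847 ]), np.float64(0.003128849358541746))
railtopL far (array([0.64244919, 0.31670721, 0.0289919 ]), np.float64(0.001885924814662735))
cap (array([ 0.63849084, -0.28947135,  0.07574049]), np.float64(0.0007432000441413776))
drop (array([ 0.64585095, -0.19578649,  0.08030771]), np.float64(0.002998218622376326))
longslv (array([0.47425601, 0.08173323, 0.02312928]), np.float64(0.003788338116499861))
sq (array([ 0.39829993, -0.17694102,  0.02006192]), np.float64(0.0008966815806375787))
from [ 0.149  -0.6067  0.2219] yaw 13.80 shift cm [ 47.28 -66.32  -9.73] rows>= 21 per row [ 2.25 -3.16 -0.46] turn -0.00 rows 1 F [-0.2  0.3  0.1] w 0.0870 g 0.0 t 0.1 q [ 1.31  0.33 -0.06  1.46  0.02  1.35 -0.09]
```

Request:
arm_command(moves=[2.27, -3.22, -0.7, 0, 2.27, -3.22, -0.7, 0, 2.27, -3.22, -0.7, 0, 2.27, -3.22, -0.7, 0, 2.27, -3.22, -0.7, 0, 2.27, -3.22, -0.7, 0, 2.27, -3.22, -0.7, 0, 2.3, -3.0, -0.5, 0, 2.3, -3.0, -0.5, 0, 2.3, -3.0, -0.5, 0, 2.3, -3.0, -0.5, 0, 2.3, -3.0, -0.5, 0])

```text
time: 1.15
ee_pos: [0.3257, -0.1752, 0.2967]
eef_rot: [0.993, 0.12, -0.0, 0.0]
ft_force: [0.9, -0.8, -0.2]
width: 0.0873
grip_force: 0.0
```

```bash
python3 -c "
from h import *
go(.55,.15,.32,0)"
```

```text
from [ 0.3257 -0.1752  0.2967] yaw 13.79 shift cm [ 29.53 -26.23  -2.35] rows>= 10 per row [ 2.95 -2.62 -0.24] turn 13.79 rows 2 F [ 0.9 -0.8 -0.2] w 0.0873 g 0.0 t 1.1 q [ 0.97 -0.27 -0.48  1.91 -0.13  1.48 -0.81]
```

Request:
arm_command(moves=[2.95, -2.62, -0.24, 0, 2.95, -2.62, -0.24, 0, 2.95, -2.62, -0.24, 0, 2.95, -2.62, -0.24, 0, 2.95, -2.62, -0.24, 0, 2.95, -2.62, -0.24, 0, 2.95, -2.62, -0.24, 0, 2.95, -2.62, -0.24, 0, 2.95, -2.62, -0.24, 0, 2.95, -2.62, -0.24, 0, 0, 0, 0, 6.9, 0, 0, 0, 6.9])

```text
time: 2.15
ee_pos: [0.5495, 0.1508, 0.3186]
eef_rot: [1.0, -0.0, -0.002, -0.002]
ft_force: [-1.1, -0.8, 0.0]
width: 0.0872
grip_force: 0.0
```

Request:
arm_command(moves=[0, 0, 0, 0, 0, 0, 0, 0, 0, 0, 0, 0])

```text
time: 2.4
ee_pos: [0.5495, 0.1472, 0.3207]
eef_rot: [1.0, 0.002, 0.0, 0.0]
ft_force: [-0.0, -0.5, 0.4]
width: 0.0871
grip_force: 0.0
```

Run:
```python
from h import *
import pickle
go(.55,.15,.32,0)
i=info('wrist');im=r.camera('wrist');pickle.dump((i,im),open('w1.pkl','wb'))
save('w1',cv2.resize(im,(800,500),interpolation=cv2.INTER_CUBIC))
```

```text
from [0.5495 0.1472 0.3207] yaw 0.18 shift cm [ 0.06 -0.28  0.07] rows>= 1 per row [ 0.06 -0.28  0.07] turn 0.18 rows 1 F [-0.  -0.5  0.4] w 0.0871 g 0.0 t 2.4 q [ 0.44  0.31 -0.98  1.41  0.25  1.56 -2.09]
```

View pics/w1.png

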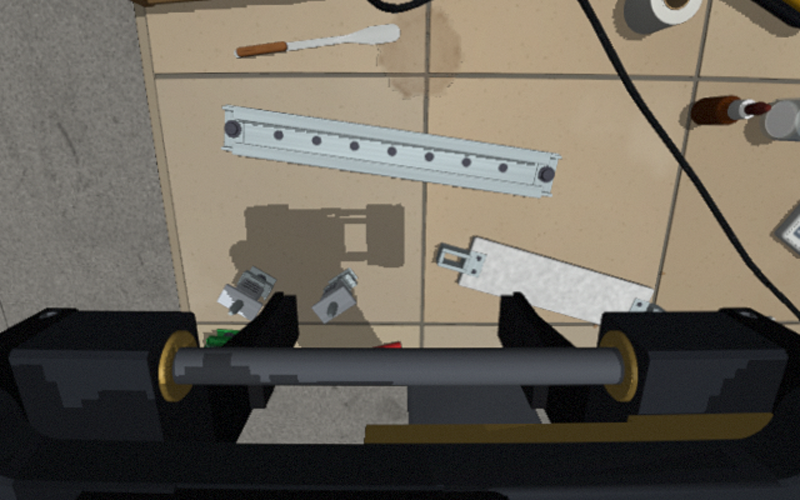

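The wrist view shows the rail with its end bolts at (233,128) and (547,174), the posts at about (242,295) and (335,300), and the shelf at right with its long sleeve at (460,260). Next: move over the posts with yaw 90.

```bash
python3 - <<'E'
from h import *
import pickle
i,im=pickle.load(open('w1.pkl','rb'))
g=cv2.cvtColor(im,cv2.COLOR_RGB2GRAY)
poly=np.array([[225,106],[560,154],[552,196],[226,152]])/1.25
m=np.zeros(g.shape,np.uint8);cv2.fillPoly(m,[poly.astype(int)],1)
d=((g<105)&(m>0)).astype(np.uint8)
n,l,st,c=cv2.connectedComponentsWithStats(d)
P=[]
for k in range(1,n):
    if st[k,4]>12: print(st[k],c[k].round(1),plane(i,c[k],.0025)[0].round(4))
E
python3 -c "
from h import *
go(.44,.2,.25,90)"
```

```text
[180  96  13  14 144] [185.8 102.6] [0.6235 0.334  0.0025]
[219 105   7   7  36] [222.4 107.6] [0.6166 0.2828 0.0025]
[250 109   7   7  35] [252.9 112.1] [0.6104 0.24   0.0025]
[280 114   7   6  35] [283.1 116.4] [0.6045 0.1975 0.0025]
[310 118   7   6  32] [313.  120.7] [0.5988 0.1551 0.0025]
[340 122   7   7  33] [343.  125.1] [0.5927 0.1123 0.0025]
[370 127   6   6  32] [372.5 129.5] [0.5868 0.0699 0.0025]
[399 131   7   7  33] [402.  133.8] [0.581  0.0271 0.0025]
[431 133  13  13 128] [436.7 139.1] [ 0.5739 -0.024   0.0025]
from [0.5495 0.1471 0.3208] yaw 0.13 shift cm [-10.94  -5.32   7.07] rows>= 4 per row [-2.74 -1.33  1.77] turn -89.87 rows 13 F [ 0.4 -1.1  0. ] w 0.0872 g 0.0 t 2.5 q [ 0.44  0.31 -0.98  1.41  0.25  1.56 -2.09]
```

Request:
arm_command(moves=[-2.75, -1.3, 1.8, 0, -2.75, -1.3, 1.8, 0, -2.75, -1.3, 1.8, 0, -2.75, -1.3, 1.7, 0, 0, 0, 0, -7, 0, 0, 0, -7, 0, 0, 0, -7, 0, 0, 0, -7, 0, 0, 0, -7, 0, 0, 0, -7, 0, 0, 0, -7, 0, 0, 0, -7])

```text
time: 3.45
ee_pos: [0.4396, 0.1991, 0.2497]
eef_rot: [0.881, 0.473, 0.0, 0.001]
ft_force: [0.4, 0.3, 0.0]
width: 0.0872
grip_force: 0.0
```

Request:
arm_command(moves=[0, 0, 0, -7, 0, 0, 0, -7, 0, 0, 0, -7, 0, 0, 0, -7, 0, 0, 0, -6, 0, 0, 0, 0, 0, 0, 0, 0, 0, 0, 0, 0])

```text
time: 4.12
ee_pos: [0.4396, 0.1994, 0.2496]
eef_rot: [0.708, 0.706, -0.0, 0.0]
ft_force: [0.3, -0.6, 0.2]
width: 0.0872
grip_force: 0.0
```

Run:
```python
from h import *
import pickle
go(.44,.2,.25,90)
i=info('wrist');im=r.camera('wrist');pickle.dump((i,im),open('w2.pkl','wb'))
save('w2',cv2.resize(im,(800,500),interpolation=cv2.INTER_CUBIC))
```

```text
from [0.4396 0.1994 0.2496] yaw 89.81 shift cm [ 0.06  0.04 -0.04] rows>= 1 per row [ 0.06  0.04 -0.04] turn -0.19 rows 1 F [ 0.3 -0.6  0.2] w 0.0872 g 0.0 t 4.1 q [ 0.63  0.11 -1.2   1.74  0.11  1.37 -0.59]
```

View pics/w2.png

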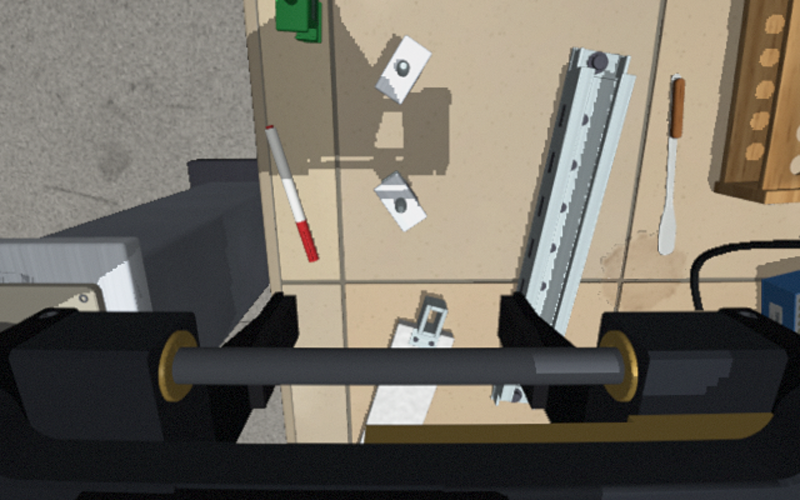

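The view shows saddle plates, A with corners (405,36), (430,52), (402,104), (376,90) and B with (394,172), (426,215), (405,230), (374,190). The rail runs at right, and the shelf's long sleeve is at (431,318).

Run:
```python
from h import *
import pickle
i,im=pickle.load(open('w2.pkl','rb')); i1,im1=pickle.load(open('w1.pkl','rb'))
hs=cv2.cvtColor(im,cv2.COLOR_RGB2HSV)
for n,c in [('A',(403,70)),('B',(400,202))]:
    u,v=int(c[0]/1.25),int(c[1]/1.25)
    sub=hs[v-40:v+40,u-40:u+40]; m=((sub[...,1]<35)&(sub[...,2]>120)).astype(np.uint8)
    m=cv2.morphologyEx(m,cv2.MORPH_CLOSE,np.ones((5,5)))
    k,l,st,ce=cv2.connectedComponentsWithStats(m); b=1+np.argmax(st[1:,4])
    ct=cv2.findContours((l==b).astype(np.uint8),cv2.RETR_EXTERNAL,cv2.CHAIN_APPROX_NONE)[0][0][:,0]+[u-40,v-40]
    for z in (.074,.078):
        P=plane(i,ct,z)[:,:2].astype(np.float32); rc=cv2.minAreaRect(P*1000); bx=cv2.boxPoints(rc)
        e=max([bx[1]-bx[0],bx[2]-bx[1]],key=np.linalg.norm); a=np.degrees(np.arctan2(e[1],e[0]))%180
        print(n,z,'c',np.round(rc[0],1),'size',np.round(rc[1],1),'ax',a.round(1))
# pin tips in two wrist views
for n,p2,p1 in [('A',(402,67),(238,306)),('B',(400,205),(333,309))]:
    print(n,'pin at .1',plane(i,np.array(p2)/1.25,.1)[0].round(4), tri(i,np.array(p2)/1.25,i1,np.array(p1)/1.25))
# rail edges check, bolts from w2
print('bolt',plane(i,np.array([599,62])/1.25,.006)[0])
print('long sleeve',plane(i,np.array([431,318])/1.25,.026)[0])
```

```text
A 0.074 c [444.1 318.3] size [44.7 25.4] ax 57.3
A 0.078 c [444.1 317.9] size [44.2 25.1] ax 57.3
B 0.074 c [442.2 216.4] size [25.6 45.8] ax 124.6
B 0.078 c [442.2 217.2] size [25.3 45.3] ax 124.6
A pin at .1 [0.4435 0.3171 0.1   ] (array([0.44300113, 0.31820257, 0.08224738]), np.float64(0.0024163468372031386))
B pin at .1 [0.442 0.219 0.1  ] (array([0.44169058, 0.21576523, 0.08575951]), np.float64(0.0012350026343450151))
bolt [0.6246509  0.33341207 0.006     ]
long sleeve [0.47422944 0.08664015 0.026     ]
```

```bash
python3 -c "
from h import *
go(.444,.318,.13,57.3)"
```

```text
from [0.4396 0.1994 0.2496] yaw 89.84 shift cm [11.86  0.4  11.95] rows>= 5 per row [2.37 0.08 2.39] turn 32.54 rows 5 F [-0.1  0.5  0.2] w 0.0870 g 0.0 t 4.2 q [ 0.63  0.11 -1.2   1.74  0.11  1.37 -0.59]
```

Request:
arm_command(moves=[2.37, 0.08, 2.39, 0, 2.37, 0.08, 2.39, 0, 2.37, 0.08, 2.39, 0, 2.37, 0.08, 2.39, 0, 2.37, 0.08, 2.39, 0, 0, 0, 0, 6.5, 0, 0, 0, 6.5, 0, 0, 0, 6.5, 0, 0, 0, 6.5, 0, 0, 0, 6.5, 0, 0, 0, 0, 0, 0, 0, 0], fingers=60)

```text
time: 5.17
ee_pos: [0.4436, 0.3181, 0.1301]
eef_rot: [0.876, 0.482, 0.0, 0.0]
ft_force: [-0.0, -1.3, -0.8]
width: 0.0525
grip_force: 0.0
```

```bash
python3 -c "
from h import *
go(.444,.318,.045,57.3)"
```

```text
from [0.4436 0.3181 0.1301] yaw 57.63 shift cm [0.01 0.03 8.51] rows>= 3 per row [0.   0.01 2.84] turn 0.33 rows 1 F [-0.  -1.3 -0.8] w 0.0525 g 0.0 t 5.2 q [ 0.12  0.4  -0.99  1.75  0.36  1.19 -1.54]
```

Request:
arm_command(moves=[0, 0, 2.5, 0, 0, 0, 2.5, 0, 0, 0, 2, 0, 0, 0, 1.5, 0, 0, 0, 0, 0, 0, 0, 0, 0])

```text
time: 5.67
ee_pos: [0.4433, 0.3183, 0.0449]
eef_rot: [0.876, 0.482, -0.001, -0.0]
ft_force: [0.3, 0.5, 0.4]
width: 0.0523
grip_force: 0.0
```

Request:
arm_command(moves=[0, 0, 0, 0, 0, 0, 0, 0, 0, 0, 0, 0, 0, 0, 0, 0, 0, 0, 0, 0, 0, 0, 0, 0, 0, 0, 0, 0, 0, 0, 0, 0], fingers=0, squeeze=50)

```text
time: 6.33
ee_pos: [0.4438, 0.3183, 0.0453]
eef_rot: [0.877, 0.481, 0.0, 0.0]
ft_force: [0.5, -0.1, 4.1]
width: 0.0236
grip_force: 49.9
```

```bash
python3 -c "
from h import *
go(.6173,.2876,.10,82.07)
go(.444,.318,.12)"
```

```text
from [0.4438 0.3183 0.0453] yaw 57.50 shift cm [ 6.74 16.28 -5.46] rows>= 5 per row [ 1.35  3.26 -1.09] turn -24.57 rows 4 F [ 0.5 -0.1  4.1] w 0.0236 g 49.9 t 6.3 q [ 0.06  0.5  -0.92  1.82  0.46  1.05 -1.61]
from [0.4438 0.3183 0.0453] yaw 57.50 shift cm [-0.01  0.03 -7.47] rows>= 2 per row [-0.01  0.02 -3.73] turn 0.00 rows 0 F [ 0.5 -0.1  4.1] w 0.0236 g 49.9 t 6.3 q [ 0.06  0.5  -0.92  1.82  0.46  1.05 -1.61]
```

Request:
arm_command(moves=[0, 0, -3.5, 0, 0, 0, -4, 0, 1.35, 3.26, 0, 0, 1.35, 3.26, 0, 0, 1.35, 3.26, 0, 0, 1.35, 3.26, 0, 0, 1.34, 3.24, 0, 0, 0, 0, 0, -6.2, 0, 0, 0, -6.2, 0, 0, 0, -6.2, 0, 0, 0, -6.0, 0, 0, 0, 0])

```text
time: 7.33
ee_pos: [0.6167, 0.2873, 0.1192]
eef_rot: [0.753, 0.659, -0.001, -0.0]
ft_force: [0.4, -0.3, -1.3]
width: 0.0233
grip_force: 49.9
```

Run:
```python
from h import *
import pickle
go(.6173,.2876,.085,82.07)
i=info('wrist');im=r.camera('wrist');pickle.dump((i,im),open('w3.pkl','wb'))
save('w3',cv2.resize(im,(800,500),interpolation=cv2.INTER_CUBIC))
```

```text
from [0.6167 0.2873 0.1192] yaw 82.38 shift cm [0.04 0.06 3.42] rows>= 1 per row [0.04 0.06 3.42] turn 0.31 rows 1 F [ 0.4 -0.3 -1.3] w 0.0233 g 49.9 t 7.3 q [ 0.1   0.71 -0.93  1.38  0.56  1.33 -0.97]
```

View pics/w3.png

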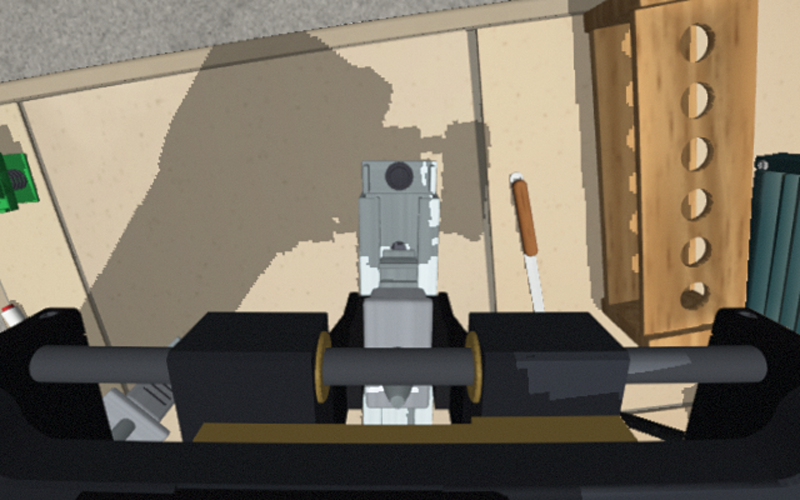

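Post A hangs vertical and is centred over the rail: plate about 398, bolt 399, rail edges 362–438. Lowering.

Request:
arm_command(moves=[0.04, 0.06, 2, 0.3, 0, 0, 2, 0, 0, 0, 1.5, 0, 0, 0, 1, 0, 0, 0, 0.4, 0, 0, 0, 0, 0])

```text
time: 7.88
ee_pos: [0.6173, 0.2877, 0.0502]
eef_rot: [0.756, 0.654, -0.001, -0.0]
ft_force: [-0.4, -0.3, -1.6]
width: 0.0236
grip_force: 49.9
```

```bash
python3 -c "
from h import *
go(.6173,.2876,.038,82.07)"
```

```text
from [0.6173 0.2877 0.0502] yaw 81.74 shift cm [-0.   -0.    1.22] rows>= 1 per row [-0.   -0.    1.22] turn -0.33 rows 1 F [-0.4 -0.3 -1.6] w 0.0236 g 49.9 t 7.9 q [ 0.09  0.77 -0.89  1.44  0.61  1.23 -1.02]
```

Nut is inside the slot. Now pressing down.

Request:
arm_command(moves=[0, 0, 0.5, 0, 0, 0, 0.4, 0, 0, 0, 0.3, 0, 0, 0, 0, 0, 0, 0, 0, 0])

```text
time: 8.3
ee_pos: [0.6185, 0.2886, 0.0412]
eef_rot: [0.756, 0.655, 0.001, 0.0]
ft_force: [-2.4, -1.3, 9.6]
width: 0.0236
grip_force: 49.9
```

```bash
python3 -c "
from h import *
go(.6173,.2876,.038,172.07)"
```

```text
from [0.6185 0.2886 0.0412] yaw 81.77 shift cm [-0.12 -0.11  0.32] rows>= 1 per row [-0.12 -0.11  0.32] turn -90.30 rows 13 F [-2.4 -1.3  9.6] w 0.0236 g 49.9 t 8.3 q [ 0.08  0.78 -0.88  1.44  0.62  1.21 -1.02]
```

Request:
arm_command(moves=[-0.08, -0.08, 0.3, 0, 0, 0, 0.25, 0, 0, 0, 0, 0, 0, 0, 0, 0])

```text
time: 8.63
ee_pos: [0.6184, 0.2886, 0.0372]
eef_rot: [0.756, 0.655, 0.002, 0.001]
ft_force: [-2.7, -2.8, 16.3]
width: 0.0233
grip_force: 49.9
```

```bash
python3 -c "
from h import *
go(.6173,.2876,.038,172.07)"
```

```text
from [0.6184 0.2886 0.0372] yaw 81.77 shift cm [-0.12 -0.1  -0.08] rows>= 1 per row [-0.12 -0.1  -0.08] turn -90.30 rows 13 F [-2.7 -2.8 16.3] w 0.0233 g 49.9 t 8.6 q [ 0.08  0.78 -0.88  1.45  0.62  1.2  -1.02]
```

Request:
arm_command(moves=[0, 0, 0, -7, 0, 0, 0, -7, 0, 0, 0, -7, 0, 0, 0, -7, 0, 0, 0, -7, 0, 0, 0, -7, 0, 0, 0, -7, 0, 0, 0, -7, 0, 0, 0, -7, 0, 0, 0, -7, 0, 0, 0, -7, 0, 0, 0, -7])

```text
time: 9.63
ee_pos: [0.6186, 0.2884, 0.0373]
eef_rot: [0.121, 0.993, 0.001, 0.002]
ft_force: [-1.6, -2.1, 17.8]
width: 0.0236
grip_force: 49.9
```

Request:
arm_command(moves=[0, 0, 0, -6.3, 0, 0, 0, 0, 0, 0, 0, 0])

```text
time: 9.88
ee_pos: [0.6187, 0.2883, 0.0373]
eef_rot: [0.069, 0.998, 0.001, 0.002]
ft_force: [-1.6, -1.8, 17.7]
width: 0.0237
grip_force: 49.9
```

```bash
python3 -c "
from h import *
go(.6173,.2876,.044,172.07)"
```

```text
from [0.6187 0.2883 0.0373] yaw 172.08 shift cm [ 0.13 -0.09 -0.67] rows>= 1 per row [ 0.13 -0.09 -0.67] turn 0.01 rows 1 F [-1.6 -1.8 17.7] w 0.0237 g 49.9 t 9.9 q [ 0.21  0.92 -1.14  1.44  0.84  1.31  0.45]
```

Request:
arm_command(moves=[0, 0, -0.4, 0, 0, 0, -0.4, 0, 0, 0, -0.35, 0, 0, 0, 0, 0, 0, 0, 0, 0])

```text
time: 10.3
ee_pos: [0.6182, 0.2881, 0.0447]
eef_rot: [0.069, 0.998, 0.001, 0.001]
ft_force: [8.3, 7.2, -13.4]
width: 0.0239
grip_force: 50.0
```

```bash
python3 -c "
from h import *
go(.6173,.2876,.044,172.07)"
```

```text
from [0.6182 0.2881 0.0447] yaw 172.06 shift cm [ 0.08 -0.06  0.07] rows>= 1 per row [ 0.08 -0.06  0.07] turn -0.01 rows 1 F [  8.3   7.2 -13.4] w 0.0239 g 50.0 t 10.3 q [ 0.21  0.91 -1.14  1.44  0.83  1.32  0.45]
```

Request:
arm_command(moves=[0, 0, 0.2, 0, 0, 0, 0, 0, 0, 0, 0, 0])

```text
time: 10.55
ee_pos: [0.6182, 0.2881, 0.0444]
eef_rot: [0.069, 0.998, 0.001, 0.002]
ft_force: [4.1, 3.2, 3.8]
width: 0.0238
grip_force: 49.9
```

Request:
arm_command(moves=[0, 0, 0, 0, 0, 0, 0, 0, 0, 0, 0, 0, 0, 0, 0, 0, 0, 0, -2, 0, 0, 0, -3, 0, 0, 0, -4, 0, 0, 0, 0, 0], fingers=60)

```text
time: 11.22
ee_pos: [0.6183, 0.2894, 0.1404]
eef_rot: [0.069, 0.998, 0.002, 0.003]
ft_force: [1.0, 1.4, 1.6]
width: 0.0518
grip_force: 0.0
```

```bash
python3 -c "
from h import *
go(.442,.217,.135,124.6)"
```

```text
from [0.6183 0.2894 0.1404] yaw 172.10 shift cm [16.47 -9.59  0.4 ] rows>= 5 per row [ 3.29 -1.92  0.08] turn 47.50 rows 7 F [1.  1.4 1.6] w 0.0518 g 0.0 t 11.2 q [ 0.22  0.82 -1.21  1.36  0.76  1.45  0.49]
```

Request:
arm_command(moves=[3.3, -1.92, 0.08, 0, 3.3, -1.92, 0.08, 0, 3.3, -1.92, 0.08, 0, 3.29, -1.92, 0.08, 0, 3.28, -1.92, 0.08, 0, 0, 0, 0, 6.8, 0, 0, 0, 6.8, 0, 0, 0, 6.8, 0, 0, 0, 6.8, 0, 0, 0, 6.8, 0, 0, 0, 6.8, 0, 0, 0, 6.7])

```text
time: 12.22
ee_pos: [0.4403, 0.2146, 0.1289]
eef_rot: [0.467, 0.884, -0.0, 0.0]
ft_force: [-0.5, 0.1, -0.5]
width: 0.0524
grip_force: 0.0
```

```bash
python3 -c "
from h import *
go(.442,.217,.045,124.6)"
```

```text
from [0.4403 0.2146 0.1289] yaw 124.26 shift cm [0.11 0.28 8.39] rows>= 3 per row [0.04 0.09 2.8 ] turn -0.34 rows 1 F [-0.5  0.1 -0.5] w 0.0524 g 0.0 t 12.2 q [ 0.56  0.36 -1.27  1.88  0.38  1.18 -0.24]
```

Request:
arm_command(moves=[0.11, 0.28, 0.5, -0.3, 0, 0, 2.5, 0, 0, 0, 2.5, 0, 0, 0, 2, 0, 0, 0, 0.9, 0, 0, 0, 0, 0, 0, 0, 0, 0])

```text
time: 12.8
ee_pos: [0.442, 0.2177, 0.0452]
eef_rot: [0.461, 0.887, 0.0, -0.0]
ft_force: [-0.3, -0.3, 0.1]
width: 0.0523
grip_force: 0.0
```

Request:
arm_command(moves=[0, 0, 0, 0, 0, 0, 0, 0, 0, 0, 0, 0, 0, 0, 0, 0, 0, 0, 0, 0, 0, 0, 0, 0, 0, 0, 0, 0, 0, 0, 0, 0], fingers=0)

```text
time: 13.47
ee_pos: [0.4424, 0.2173, 0.0453]
eef_rot: [0.463, 0.887, 0.0, 0.0]
ft_force: [0.4, -1.5, 3.6]
width: 0.0237
grip_force: 49.7
```

```bash
python3 -c "
from h import *
go(.5803,.0226,.12,82.07)"
```

```text
from [0.4424 0.2173 0.0453] yaw 124.90 shift cm [-23.86   0.18  -7.46] rows>= 7 per row [-3.41  0.03 -1.07] turn 42.83 rows 7 F [ 0.4 -1.5  3.6] w 0.0237 g 49.7 t 13.5 q [ 0.43  0.49 -1.15  1.95  0.52  1.04 -0.33]
```

Request:
arm_command(moves=[0, 0, -3.7, 0, 0, 0, -3.7, 0, -3.98, 0.03, 0, 0, -3.98, 0.03, 0, 0, -3.98, 0.03, 0, 0, -3.98, 0.03, 0, 0, -3.97, 0.03, 0, 0, -3.97, 0.03, 0, 0, 0, 0, 0, 7, 0, 0, 0, 7, 0, 0, 0, 7, 0, 0, 0, 7])

```text
time: 14.47
ee_pos: [0.5798, 0.0224, 0.1185]
eef_rot: [0.666, 0.746, -0.0, -0.001]
ft_force: [-0.1, 0.3, -2.0]
width: 0.0238
grip_force: 49.7
```

Request:
arm_command(moves=[0, 0, 0, 7, 0, 0, 0, 7, 0, 0, 0, 0.8, 0, 0, 0, 0, 0, 0, 0, 0])

```text
time: 14.88
ee_pos: [0.58, 0.0226, 0.1188]
eef_rot: [0.753, 0.658, -0.0, -0.0]
ft_force: [-0.1, 0.1, -1.5]
width: 0.0237
grip_force: 49.7
```

Run:
```python
from h import *
import pickle
go(.5803,.0226,.05,82.07)
i=info('wrist');im=r.camera('wrist');pickle.dump((i,im),open('w4.pkl','wb'))
save('w4',cv2.resize(im,(800,500),interpolation=cv2.INTER_CUBIC))
```

```text
from [0.58   0.0226 0.1188] yaw 82.32 shift cm [0.01 0.03 6.88] rows>= 2 per row [0.   0.02 3.44] turn 0.25 rows 1 F [-0.1  0.1 -1.5] w 0.0237 g 49.7 t 14.9 q [ 0.64  0.49 -0.96  1.67  0.42  1.21 -0.55]
```

View pics/w4.png

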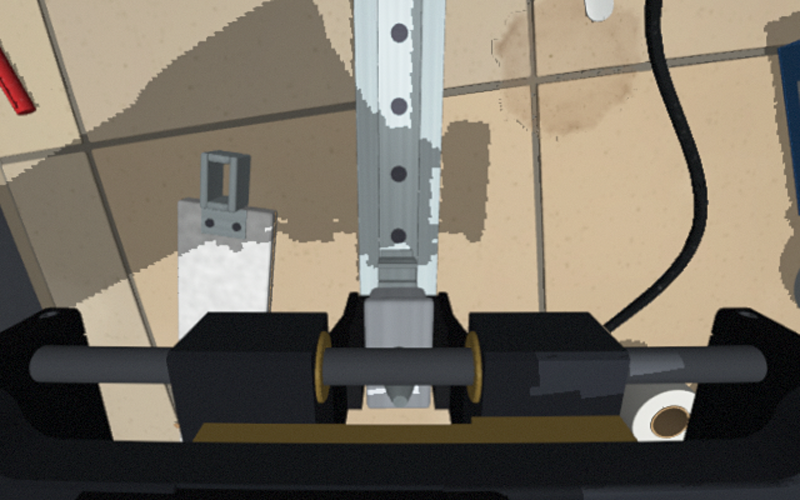

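Post B is vertical and in line with the rail's holes (column 399). Lowering and pressing.

Request:
arm_command(moves=[0, 0.03, 2, 0.25, 0, 0, 2, 0, 0, 0, 1.5, 0, 0, 0, 1, 0, 0, 0, 0.4, 0, 0, 0, 0, 0])

```text
time: 15.43
ee_pos: [0.58, 0.0226, 0.0493]
eef_rot: [0.755, 0.655, -0.0, -0.001]
ft_force: [0.3, 0.7, -2.3]
width: 0.0237
grip_force: 49.7
```

Request:
arm_command(moves=[0, 0, 0.5, 0, 0, 0, 0.4, 0, 0, 0, 0.4, 0, 0, 0, 0.3, 0, 0, 0, 0.15, 0, 0, 0, 0, 0, 0, 0, 0, 0])

```text
time: 16.02
ee_pos: [0.5813, 0.0231, 0.0365]
eef_rot: [0.755, 0.655, 0.0, 0.001]
ft_force: [-16.3, -2.9, 36.5]
width: 0.0233
grip_force: 49.9
```

```bash
python3 -c "
from h import *
go(.5803,.0226,.038,172.07)"
```

```text
from [0.5813 0.0231 0.0365] yaw 81.87 shift cm [-0.06 -0.09 -0.15] rows>= 1 per row [-0.06 -0.09 -0.15] turn -90.20 rows 13 F [-16.3  -2.9  36.5] w 0.0233 g 49.9 t 16.0 q [ 0.59  0.58 -0.89  1.74  0.51  1.07 -0.63]
```

Request:
arm_command(moves=[0, -0.1, -0.35, 0, 0, 0, 0, 0, 0, 0, 0, 0])

```text
time: 16.27
ee_pos: [0.5811, 0.023, 0.0385]
eef_rot: [0.756, 0.655, 0.001, 0.001]
ft_force: [-2.1, -0.5, 12.3]
width: 0.0235
grip_force: 49.9
```

```bash
python3 -c "
from h import *
go(.5803,.0226,.038,172.07)"
```

```text
from [0.5811 0.023  0.0385] yaw 81.86 shift cm [-0.05 -0.08  0.05] rows>= 1 per row [-0.05 -0.08  0.05] turn -90.21 rows 13 F [-2.1 -0.5 12.3] w 0.0235 g 49.9 t 16.3 q [ 0.59  0.58 -0.9   1.74  0.51  1.07 -0.62]
```

Request:
arm_command(moves=[0, 0, 0.13, -7, 0, 0, 0, -7, 0, 0, 0, -7, 0, 0, 0, -7, 0, 0, 0, -7, 0, 0, 0, -7, 0, 0, 0, -7, 0, 0, 0, -7, 0, 0, 0, -7, 0, 0, 0, -7, 0, 0, 0, -7, 0, 0, 0, -7])

```text
time: 17.27
ee_pos: [0.5817, 0.0229, 0.0373]
eef_rot: [0.121, 0.993, 0.0, 0.002]
ft_force: [-0.5, 0.1, 13.4]
width: 0.0235
grip_force: 49.9
```

Request:
arm_command(moves=[0, 0, 0, -6.2, 0, 0, 0, 0, 0, 0, 0, 0])

```text
time: 17.52
ee_pos: [0.5817, 0.0229, 0.0373]
eef_rot: [0.069, 0.998, 0.0, 0.002]
ft_force: [-0.3, -1.2, 13.4]
width: 0.0236
grip_force: 49.9
```

```bash
python3 -c "
from h import *
go(.5803,.0226,.0435,172.07)"
```

```text
from [0.5817 0.0229 0.0373] yaw 172.06 shift cm [ 0.14 -0.05 -0.62] rows>= 1 per row [ 0.14 -0.05 -0.62] turn -0.01 rows 1 F [-0.3 -1.2 13.4] w 0.0236 g 49.9 t 17.5 q [ 0.76  0.75 -1.18  1.73  0.75  1.19  0.8 ]
```

Request:
arm_command(moves=[0, 0, -0.4, 0, 0, 0, -0.4, 0, 0, 0, -0.3, 0, 0, 0, 0, 0, 0, 0, 0, 0])

```text
time: 17.93
ee_pos: [0.5809, 0.0227, 0.0446]
eef_rot: [0.07, 0.998, 0.001, 0.002]
ft_force: [13.6, 4.6, -25.5]
width: 0.0235
grip_force: 50.0
```

```bash
python3 -c "
from h import *
go(.5803,.0226,.0435,172.07)"
```

```text
from [0.5809 0.0227 0.0446] yaw 172.02 shift cm [ 0.06 -0.02  0.11] rows>= 1 per row [ 0.06 -0.02  0.11] turn -0.05 rows 1 F [ 13.6   4.6 -25.5] w 0.0235 g 50.0 t 17.9 q [ 0.77  0.74 -1.19  1.73  0.74  1.2   0.81]
```

Caught: it resists a 25 N pull upward. Easing off, releasing and going up for a look over the rail and shelf.

Request:
arm_command(moves=[0, 0, 0.35, 0, 0, 0, 0, 0, 0, 0, 0, 0])

```text
time: 18.18
ee_pos: [0.5811, 0.0227, 0.0438]
eef_rot: [0.07, 0.998, 0.0, 0.002]
ft_force: [0.8, 0.2, 6.9]
width: 0.0236
grip_force: 50.0
```

Request:
arm_command(moves=[0, 0, 0, 0, 0, 0, 0, 0, 0, 0, 0, 0, 0, 0, 0, 0, 0, 0, -3, 0, 0, 0, -4, 0, 0, 0, -4, 0, 0, 0, -4, 0, 0, 0, -4, 0, 0, 0, -4, 0, 0, 0, -3, 0, 0, 0, 0, 0], fingers=60)

```text
time: 19.18
ee_pos: [0.5809, 0.024, 0.3084]
eef_rot: [0.069, 0.998, 0.001, 0.004]
ft_force: [0.4, 1.5, -0.4]
width: 0.052
grip_force: 0.0
```

```bash
python3 -c "
from h import *
go(.48,.0,.36,82)"
```

```text
from [0.5809 0.024  0.3084] yaw 172.07 shift cm [ 9.62 -3.76 -5.24] rows>= 3 per row [ 3.21 -1.25 -1.75] turn 90.07 rows 13 F [ 0.4  1.5 -0.4] w 0.0520 g 0.0 t 19.2 q [ 0.84  0.53 -1.38  1.4   0.52  1.62  0.96]
```

Request:
arm_command(moves=[2.85, 1.9, -2.6, 0, 2.85, 1.9, -2.6, 0, 0, 0, 0, 0, 0, 0, 0, 0, 0, 0, 0, 0])

```text
time: 19.6
ee_pos: [0.5299, 0.0663, 0.3524]
eef_rot: [0.07, 0.998, -0.001, 0.0]
ft_force: [1.2, -0.3, -0.6]
width: 0.052
grip_force: 0.0
```

Run:
```python
from h import *
import pickle
go(.53,.07,.36,172)
i=info('wrist');im=r.camera('wrist');pickle.dump((i,im),open('w5.pkl','wb'))
save('w5',cv2.resize(im,(800,500),interpolation=cv2.INTER_CUBIC))
```

```text
from [0.5299 0.0663 0.3524] yaw 172.02 shift cm [ 0.04  0.37 -0.76] rows>= 1 per row [ 0.04  0.37 -0.76] turn 0.02 rows 1 F [ 1.2 -0.3 -0.6] w 0.0520 g 0.0 t 19.6 q [ 0.89  0.38 -1.42  1.43  0.38  1.65  0.94]
```

View pics/w5.png

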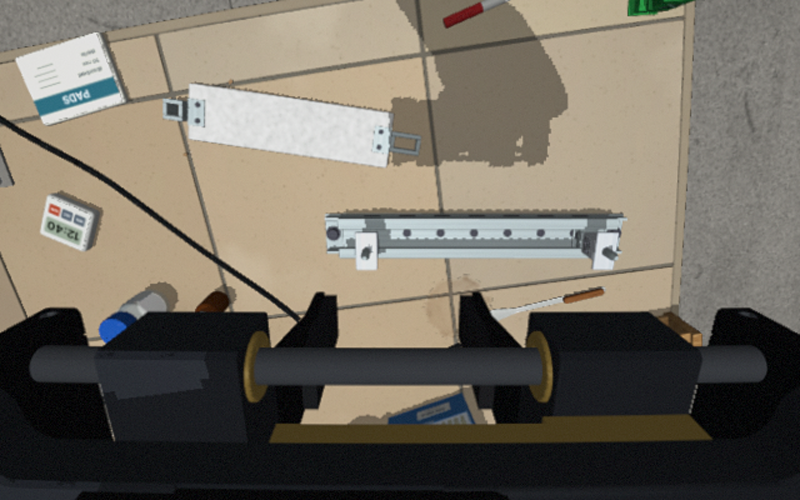

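Both posts stand across the rail, saddles at (367,251) and (606,251). The shelf's square sleeve is at (175,109) and its long one at (405,144).

```bash
cat >> h.py <<'E'
def blob(i,im,c,w,z,smax=45,vmin=150):
    hs=cv2.cvtColor(im,cv2.COLOR_RGB2HSV);u,v=int(c[0]/1.25),int(c[1]/1.25);u0,v0=max(u-w,0),max(v-w,0)
    s=hs[v0:v+w,u0:u+w];m=((s[...,1]<smax)&(s[...,2]>vmin)).astype(np.uint8)
    k,l,st,ce=cv2.connectedComponentsWithStats(m);b=l[v-v0,u-u0] or 1+np.argmax(st[1:,4])
    ct=cv2.findContours((l==b).astype(np.uint8),cv2.RETR_EXTERNAL,cv2.CHAIN_APPROX_NONE)[0]
    ct=max(ct,key=len)[:,0]+[u0,v0]
    P=plane(i,ct,z)[:,:2].astype(np.float32);rc=cv2.minAreaRect(P*1000);bx=cv2.boxPoints(rc)
    e=max([bx[1]-bx[0],bx[2]-bx[1]],key=np.linalg.norm)
    print('c',np.round(rc[0],1),'size',np.round(sorted(rc[1]),1),'ax %.2f'%(np.degrees(np.arctan2(e[1],e[0]))%180))
    return np.array(rc[0])/1000
E
python3 - <<'E'
from h import *
import pickle
i,im=pickle.load(open('w5.pkl','rb'))
for v in (150,200): 
  for c in [(360,262),(600,262)]: blob(i,im,c,30,.077,25,v)
blob(i,im,(290,125),110,.014,40,170)
f=lambda u,v:plane(i,np.array([u,v])/1.25,.026)[0]
print('sq',f(175,109),'long',f(405,144))
for n in [(367,252),(607,252)]: print('pin',plane(i,np.array(n)/1.25,.1)[0])
d=pickle.load(open('d0.pkl','rb'));j,jm=d['top']
for p in [(315,292),(558,340)]: print('top slv',plane(j,(185+p[0]/2.66,130+p[1]/2.66),.026)[0])
hs=cv2.cvtColor(im,cv2.COLOR_RGB2HSV); c=cv2.resize(im[70:150,120:350],None,fx=3.4,fy=3.4,interpolation=cv2.INTER_CUBIC); save('w5c',c)
E
```

```text
c [576.3  19.3] size [52.  77.9] ax 82.06
c [614.3 292.3] size [30.9 52.4] ax 172.13
c [578.2   8. ] size [45.  52.6] ax 81.16
c [619.5 288.5] size [22.4 41. ] ax 172.15
c [437.3 -49. ] size [ 63.6 238. ] ax 73.63
sq [ 0.40064713 -0.17071442  0.026     ] long [0.4761276  0.08259322 0.026     ]
pin [0.57645019 0.02759756 0.1       ]
pin [0.61146969 0.27937324 0.1       ]
top slv [0.4722689  0.08067676 0.026     ]
top slv [ 0.39763511 -0.17614918  0.026     ]
```

View pics/w5c.png

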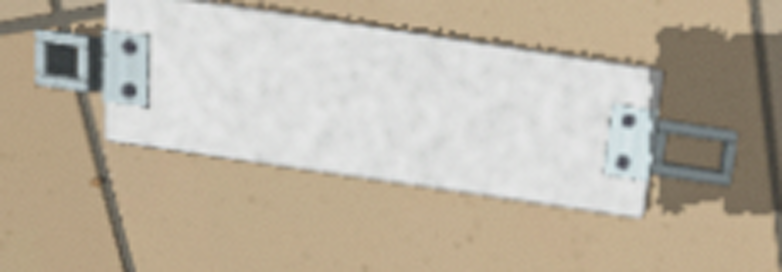

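The crop confirms the shelf: square sleeve at left, long at right, and the board fits 63.6 x 238 mm. Next: the plates' and pins' exact places.

Run:
```python
from h import *
import pickle
i,im=pickle.load(open('w5.pkl','rb'))
g=cv2.cvtColor(im,cv2.COLOR_RGB2GRAY)
print(g[184:220:2,276:312:2])
print(g[184:220:2,468:504:2])
for vm in (225,235):
  for c in [(360,262),(597,262)]:
    try: blob(i,im,c,26,.077,25,vm)
    except Exception as e: print(e)
# predicted plate corners for hypotheses
u=np.array([np.cos(np.radians(172.07)),np.sin(np.radians(172.07))]);w=np.array([-u[1],u[0]])
for C in [(.5811,.0227),(.6182,.2881)]:
    print(proj(i,[np.r_[np.array(C)+a*.022*u+b*.012*w,.077] for a,b in [(1,1),(1,-1),(-1,-1),(-1,1)]]+[np.r_[C,.101]]).round(1).tolist())
go(.4373,-.049,.12,73.63)
```

```text
[[196 197 196 196 195 193 194 121 111 115 116 120 115 118 117 119 119 121]
 [215 212 215 213 182 187 190 190 187 188 189 188 170 109 127 128 128 126]
 [208 208 207 206 209 227 227 229 229 229 230 229 214  98 123 123 121 123]
 [215 213 159 178 202 227 225 228 228 227 228 229 217  93 128 127 127 126]
 [190 123 118 121 173 228 226 228 229 228 229 227 220  90 122 122 125 122]
 [190 120 121 121 171 226 227 229 228 228 229 228 220  90 124 125 126 129]
 [207 127 121 121 172 228 226 229 228 209 212 227 220  89 124 124 124 124]
 [107  96  99  95 153 228 227 218 105 112 145 229 222  82  87  88  92 101]
 [209 209 209 208 185 226 223  97  73  72 123 228 223  91 121 120 160 207]
 [208 208 208 209 183 227 208  84  80  76 157 221 224  95 151 185 192 205]
 [200 199 200 199 197 226 180  92  94  82 211 229 222 147 202 200 201 200]
 [170 171 171 172 187 226 207 177 179 104 228 229 224 149 174 174 171 172]
 [176 176 176 174 190 226 226 221 218 221 228 228 222 156 174 167 175 176]
 [175 176 177 176 188 225 225 228 228 228 227 229 224 156 174 175 175 176]
 [176 176 174 176 184 225 225 228 227 228 226 228 
[... 1449 characters left out ...]
]
 [168 168 167 167 173 171 170 169 172 171 156 143 127 119 115 112 110 106]
 [170 169 159 148 139 125 117 114 109 107 107  98  95  81  85  91 117 149]]
c [581.9  23.6] size [20.9 39.2] ax 172.08
c [618.4 286.3] size [15.8 39.6] ax 171.81
attempt to get argmax of an empty sequence
attempt to get argmax of an empty sequence
[[282.7, 184.9], [300.2, 184.9], [300.7, 215.2], [283.7, 215.2], [290.4, 205.7]]
[[477.6, 185.1], [494.7, 185.1], [490.0, 215.2], [473.3, 215.2], [492.5, 205.7]]
from [0.53   0.0658 0.3519] yaw 171.98 shift cm [  7.57 -12.64  23.21] rows>= 7 per row [ 1.08 -1.81  3.32] turn 98.35 rows 14 F [-0.1 -0.5 -1. ] w 0.0526 g 0.0 t 19.6 q [ 0.89  0.38 -1.42  1.43  0.38  1.65  0.94]
```

Request:
arm_command(moves=[1.08, -1.81, 3.3, 0, 1.08, -1.81, 3.3, 0, 1.08, -1.81, 3.3, 0, 1.08, -1.81, 3.3, 0, 1.08, -1.81, 3.3, 0, 1.08, -1.81, 3.3, 0, 1.08, -1.81, 3.3, 0, 0, 0, 0, 7, 0, 0, 0, 7, 0, 0, 0, 7, 0, 0, 0, 7, 0, 0, 0, 7], fingers=100)

```text
time: 20.65
ee_pos: [0.4371, -0.0488, 0.121]
eef_rot: [0.369, 0.929, 0.0, -0.001]
ft_force: [0.6, -0.5, -0.1]
width: 0.0865
grip_force: 0.0
```

Request:
arm_command(moves=[0, 0, 0, 7, 0, 0, 0, 7, 0, 0, 0, 7, 0, 0, 0, 7, 0, 0, 0, 7, 0, 0, 0, 7, 0, 0, 0, 7, 0, 0, 0, 7, 0, 0, 0, 7, 0, 0, 0, 0.35, 0, 0, 0, 0, 0, 0, 0, 0])

```text
time: 21.65
ee_pos: [0.4373, -0.0484, 0.1213]
eef_rot: [0.799, 0.601, -0.0, -0.0]
ft_force: [-0.3, -0.4, 0.0]
width: 0.0874
grip_force: 0.0
```

Run:
```python
from h import *
go(.4370,-.0493,.0045,73.63)
i,im=info('top'),r.camera('top')
save('t2',im)
i2=info('wrist');w=r.camera('wrist');save('w6',w)
hs=cv2.cvtColor(w,cv2.COLOR_RGB2HSV)
# shelf long sleeve predicted in wrist view
u=np.array([np.cos(np.radians(73.63)),np.sin(np.radians(73.63))])
print(proj(i2,[np.r_[np.array([.4373,-.049])+.1365*u,.026]]), proj(i,[np.r_[np.array([.4373,-.049])+k*u,.026] for k in(.1365,-.131)]))
```

```text
from [ 0.4373 -0.0484  0.1213] yaw 73.91 shift cm [-1.000e-01  1.000e-02  1.168e+01] rows>= 3 per row [-0.03  0.    3.89] turn 0.28 rows 1 F [-0.3 -0.4  0. ] w 0.0874 g 0.0 t 21.6 q [ 1.1   0.12 -1.12  2.01  0.12  1.09 -0.35]
[[319.06471923  16.45640989]] [[302.88471305 238.60634319]
 [394.15972192 256.9068901 ]]
```

View pics/w6.png

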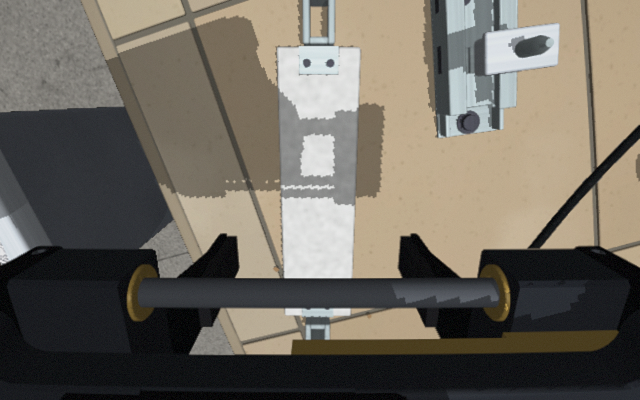

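The shelf is where predicted: long sleeve at (319,16), centred between the fingers. Lowering and gripping.

Request:
arm_command(moves=[-0.1, 0, 3.5, 0.28, 0, 0, 3.5, 0, 0, 0, 2.5, 0, 0, 0, 1.5, 0, 0, 0, 0.65, 0, 0, 0, 0, 0, 0, 0, 0, 0])

```text
time: 22.33
ee_pos: [0.4376, -0.049, 0.0057]
eef_rot: [0.801, 0.598, 0.0, 0.0]
ft_force: [-0.8, 0.3, -0.4]
width: 0.0866
grip_force: 0.0
```

```bash
python3 -c "
from h import *
go(.4370,-.0493,.0045,73.63)"
```

```text
from [ 0.4376 -0.049   0.0057] yaw 73.47 shift cm [-0.04 -0.05  0.12] rows>= 1 per row [-0.04 -0.05  0.12] turn -0.16 rows 1 F [-0.8  0.3 -0.4] w 0.0866 g 0.0 t 22.3 q [ 0.93  0.36 -1.    2.11  0.4   0.88 -0.59]
```

Request:
arm_command(moves=[0, 0, 0, 0, 0, 0, 0, 0, 0, 0, 0, 0, 0, 0, 0, 0, 0, 0, 0, 0, 0, 0, 0, 0, 0, 0, 0, 0, 0, 0, 0, 0], fingers=0, squeeze=58)

```text
time: 23.0
ee_pos: [0.4373, -0.0494, 0.0055]
eef_rot: [0.802, 0.598, -0.0, 0.0]
ft_force: [-2.2, -0.5, 7.3]
width: 0.0634
grip_force: 58.0
```

Request:
arm_command(moves=[0, 0, -2, 0, 0, 0, -3, 0, 0, 0, -3, 0, 0, 0, -3, 0, 0, 0, -3, 0, 0, 0, 0, 0, 0, 0, 0, 0])

```text
time: 23.58
ee_pos: [0.4377, -0.0498, 0.1459]
eef_rot: [0.802, 0.597, 0.0, 0.002]
ft_force: [-0.5, 0.5, -3.2]
width: 0.0635
grip_force: 58.0
```

Run:
```python
from h import *
import pickle
go(.5996,.1524,.13,82.06)
i=info('wrist');im=r.camera('wrist');pickle.dump((i,im),open('w7.pkl','wb'))
save('w7',im)
```

```text
from [ 0.4377 -0.0498  0.1459] yaw 73.37 shift cm [24.01  9.72  1.57] rows>= 7 per row [3.43 1.39 0.22] turn -8.69 rows 2 F [-0.5  0.5 -3.2] w 0.0635 g 58.0 t 23.6 q [ 1.16  0.07 -1.16  1.98  0.07  1.13 -0.32]
```

View pics/w7.png

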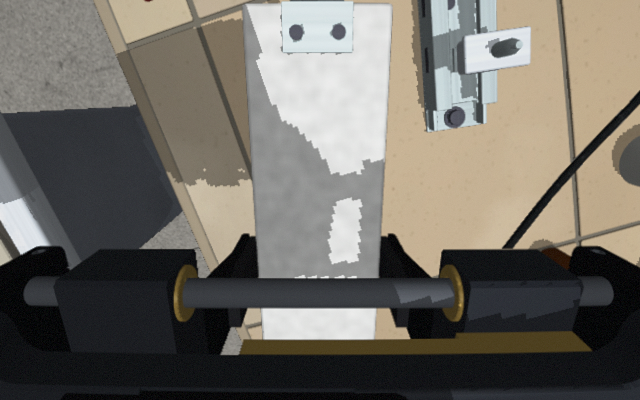

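Run:
```python
from h import *
import pickle
i,im=pickle.load(open('w7.pkl','rb'))
s=r.read_state();M=R.from_quat(s['eef_rot']).as_matrix()
P=[[x,y,-(.014-.0055)] for x,y in [(.119,.032),(.119,-.032),(0.0,.032),(0,-.032)]]
print(proj(i,[s['ee_pos']+M@np.array(p) for p in P]).round(1))
g=cv2.cvtColor(im,cv2.COLOR_RGB2GRAY)
print(g[0:9,252:276:4]); print(g[0:9,356:390:4]); print(g[100,240:262],g[100,376:392],g[200,246:268],g[200,370:392])
```

```text
[[391.6   3.4]
 [239.1   3.2]
 [377.2 259.8]
 [254.2 259.8]]
[[ 99 111 114 114  86 115]
 [105 113 111 113 110 112]
 [111 110 112 133 120 112]
 [139 139 141 167 151 148]
 [190 188 186 187 187 189]
 [205 199 200 200 199 203]
 [218 217 214 214 214 219]
 [224 223 225 222 221 224]
 [224 223 223 223 222 225]]
[[179 180 179 179 180 176 179 178 178]
 [177 176 179 180 180 176 178 177 179]
 [157 162 162 164 164 165 168 170 169]
 [157 162 161 161 160 160 164 158 160]
 [193 196 194 196 192 194 196 191 187]
 [213 214 214 212 209 211 214 209 203]
 [223 224 225 223 223 221 224 222 219]
 [228 228 227 226 226 226 228 227 224]
 [227 226 227 227 225 224 227 226 225]]
[116 114 114 114 114 115 113  98 116 126 137 138 140 144 139 141 142 143
 142 142 144 144] [226 226 227 226 226 226 225 227 225 219 205 180 176 181 181 181] [186 185 187 185 186 188 176 141 126 134 144 145 144 143 143 143 143 143
 143 146 144 147] [146 148 148 150 150 151 150 152 151 148 142 134 139 163 182 179 181 180
 181 182 181 178]
```

Request:
arm_command(moves=[3.43, 1.39, 0, 0, 3.43, 1.39, 0, 0, 3.43, 1.39, 0, 0, 3.43, 1.39, 0, 0, 3.43, 1.39, 0, 0, 3.43, 1.39, 0, 0, 3.43, 1.38, 0, 0, 0, 0, 0, -4.3, 0, 0, 0, -4.4, 0, 0, 0, 0, 0, 0, 0, 0, 0, 0, 0, 0])

```text
time: 24.63
ee_pos: [0.5984, 0.1525, 0.1438]
eef_rot: [0.755, 0.656, -0.001, -0.0]
ft_force: [0.5, 0.4, -2.8]
width: 0.0631
grip_force: 58.0
```

```bash
python3 -c "
from h import *
go(.5996,.1524,.11,82.06)"
```

```text
from [0.5984 0.1525 0.1438] yaw 81.94 shift cm [0.01 0.13 3.38] rows>= 1 per row [0.01 0.13 3.38] turn -0.12 rows 1 F [ 0.5  0.4 -2.8] w 0.0631 g 58.0 t 24.6 q [ 0.44  0.6  -1.06  1.54  0.53  1.32 -0.82]
```

Request:
arm_command(moves=[0.06, 0.1, 1.7, -0.1, 0, 0, 1.7, 0, 0, 0, 0, 0, 0, 0, 0, 0, 0, 0, 0, 0])

```text
time: 25.05
ee_pos: [0.6002, 0.1535, 0.112]
eef_rot: [0.754, 0.657, 0.0, 0.0]
ft_force: [1.2, 0.4, -3.5]
width: 0.0632
grip_force: 58.0
```

```bash
python3 -c "
from h import *
go(.5995,.1529,.0825,82.06)"
```

```text
from [0.6002 0.1535 0.112 ] yaw 82.15 shift cm [-0.07 -0.06  2.95] rows>= 1 per row [-0.07 -0.06  2.95] turn 0.09 rows 1 F [ 1.2  0.4 -3.5] w 0.0632 g 58.0 t 25.1 q [ 0.43  0.63 -1.04  1.57  0.56  1.27 -0.83]
```

Request:
arm_command(moves=[-0.06, -0.06, 0.5, 0.1, 0, 0, 0.5, 0, 0, 0, 0.4, 0, 0, 0, 0, 0, 0, 0, 0, 0])

```text
time: 25.47
ee_pos: [0.5992, 0.153, 0.0969]
eef_rot: [0.754, 0.657, -0.0, -0.0]
ft_force: [-0.5, 0.4, -2.4]
width: 0.0632
grip_force: 58.0
```

```bash
python3 -c "
from h import *
go(.5995,.1529,.0825,82.06)"
```

```text
from [0.5992 0.153  0.0969] yaw 82.11 shift cm [-0.01  0.03  1.44] rows>= 1 per row [-0.01  0.03  1.44] turn 0.05 rows 1 F [-0.5  0.4 -2.4] w 0.0632 g 58.0 t 25.5 q [ 0.42  0.64 -1.03  1.58  0.57  1.24 -0.84]
```

Both pins are about 1 cm in with no contact force. Continuing down.

Request:
arm_command(moves=[0, 0.03, 0.4, 0, 0, 0, 0.4, 0, 0, 0, 0.4, 0, 0, 0, 0.3, 0, 0, 0, 0.2, 0, 0, 0, 0, 0, 0, 0, 0, 0])

```text
time: 26.05
ee_pos: [0.5997, 0.1537, 0.0817]
eef_rot: [0.754, 0.657, 0.0, 0.0]
ft_force: [-5.7, -1.9, 13.1]
width: 0.0632
grip_force: 58.0
```

```bash
python3 -c "
from h import *
go(.5995,.1529,.0825,82.06)"
```

```text
from [0.5997 0.1537 0.0817] yaw 82.13 shift cm [-0.08 -0.01 -0.08] rows>= 1 per row [-0.08 -0.01 -0.08] turn 0.07 rows 1 F [-5.7 -1.9 13.1] w 0.0632 g 58.0 t 26.1 q [ 0.41  0.66 -1.01  1.6   0.58  1.22 -0.85]
```

Seated. Easing off, opening and rising.

Request:
arm_command(moves=[0, 0, -0.35, 0, 0, 0, 0, 0])

```text
time: 26.22
ee_pos: [0.5998, 0.1533, 0.0841]
eef_rot: [0.754, 0.657, 0.0, 0.0]
ft_force: [1.0, 0.1, -3.2]
width: 0.0633
grip_force: 58.0
```

Request:
arm_command(moves=[0, 0, 0, 0, 0, 0, 0, 0, 0, 0, 0, 0, 0, 0, 0, 0, 0, 0, -2, 0, 0, 0, -4, 0, 0, 0, -4, 0, 0, 0, -4, 0, 0, 0, -4, 0, 0, 0, -4, 0, 0, 0, 0, 0], fingers=100)

```text
time: 27.13
ee_pos: [0.6011, 0.1549, 0.3118]
eef_rot: [0.754, 0.657, 0.005, 0.002]
ft_force: [0.4, 0.9, 1.0]
width: 0.0872
grip_force: 0.0
```

```bash
python3 -c "
from h import *
go(.64,-.2,.30,10)"
```

```text
from [0.6011 0.1549 0.3118] yaw 82.12 shift cm [-34.63   8.71   1.1 ] rows>= 9 per row [-3.85  0.97  0.12] turn 72.12 rows 11 F [0.4 0.9 1. ] w 0.0872 g 0.0 t 27.1 q [ 0.43  0.49 -1.12  1.29  0.44  1.6  -0.75]
```

Request:
arm_command(moves=[-3.86, 0.86, 0, 0, -3.86, 0.86, 0, 0, -3.86, 0.86, 0, 0, -3.86, 0.86, 0, 0, -3.86, 0.86, 0, 0, -3.86, 0.86, 0, 0, -3.86, 0.86, 0, 0, -3.86, 0.86, 0, 0, -3.86, 0.86, 0, 0, 0, 0, 0, 0, 0, 0, 0, 0, 0, 0, 0, 0])

```text
time: 28.13
ee_pos: [0.6286, -0.2009, 0.3034]
eef_rot: [0.754, 0.657, 0.0, -0.0]
ft_force: [0.6, 0.8, -0.2]
width: 0.0872
grip_force: 0.0
```

Run:
```python
from h import *
import pickle
go(.64,-.2,.30,82)
i=info('wrist');im=r.camera('wrist');pickle.dump((i,im),open('w8.pkl','wb'))
save('w8',cv2.resize(im,(800,500),interpolation=cv2.INTER_CUBIC))
pickle.dump([(info(n),r.camera(n)) for n in('top','scene')],open('ts8.pkl','wb'))
```

```text
from [ 0.6286 -0.2009  0.3034] yaw 82.14 shift cm [0.25 1.12 0.34] rows>= 1 per row [0.25 1.12 0.34] turn 0.14 rows 1 F [ 0.6  0.8 -0.2] w 0.0872 g 0.0 t 28.1 q [ 0.88  0.57 -1.04  1.18  0.49  1.64 -0.18]
```

View pics/w8.png

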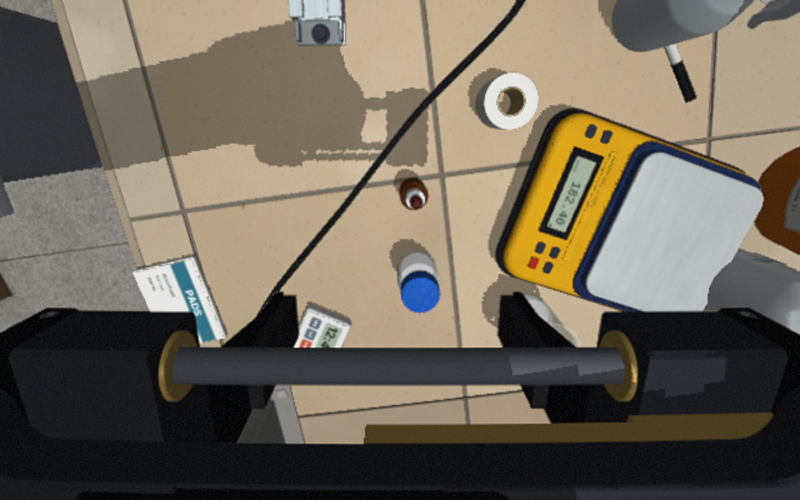

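The dropper bottle is at (414,193), the screw-cap's blue cap at (420,292), the timer at (322,325), the film roll at (510,100), and the balance is to the right.

Run:
```python
from h import *
import pickle
i,im=pickle.load(open('w8.pkl','rb'));(t,tm),(s,sm)=pickle.load(open('ts8.pkl','rb'))
def mask(im,lo,hi,box):
    h=cv2.cvtColor(im,cv2.COLOR_RGB2HSV);m=cv2.inRange(h,lo,hi);z=np.zeros_like(m);x0,y0,x1,y1=box;z[y0:y1,x0:x1]=m[y0:y1,x0:x1]
    k,l,st,c=cv2.connectedComponentsWithStats(z);b=1+np.argmax(st[1:,4]);return st[b],c[b]
blue=((100,150,60),(125,255,255))
a=mask(im,*blue,(300,190,380,260));b=mask(tm,*blue,(410,155,445,195));c=mask(sm,*blue,(340,155,370,175))
print(a,b,c)
print('cap w-t',tri(i,a[1],t,b[1]),'w-s',tri(i,a[1],s,c[1]),'t-s',tri(t,b[1],s,c[1]))
for z in(.075,.087): print(plane(i,a[1],z)[0].round(4),plane(t,b[1],z)[0].round(4),'dia',np.linalg.norm(plane(i,[a[0][0],a[1][1]],z)-plane(i,[a[0][0]+a[0][2],a[1][1]],z)))
am=((0,110,20),(14,255,140))
a=mask(im,*am,(305,130,350,180));b=mask(tm,*am,(380,160,402,185));c=mask(sm,*am,(325,165,350,200))
print(a,b,c);print('amber w-t',tri(i,a[1],t,b[1]),'w-s',tri(i,a[1],s,c[1]),'t-s',tri(t,b[1],s,c[1]))
for n,p in [('glass bottle base near edge',(417,250)),('drop base near edge',(412,179))]: print(n,plane(i,np.array(p)/1.25,0)[0].round(4))
# white/grey body widths in scene: print row
print('timer',plane(i,np.array((322,325))/1.25,.017)[0])
```

```text
Traceback (most recent call last):
ValueError: attempt to get argmax of an empty sequence
```

Run:
```python
from h import *
import pickle
i,im=pickle.load(open('w8.pkl','rb'));d=pickle.load(open('d0.pkl','rb'));(t,tm),(s,sm)=d['top'],d['scene']
def mask(im,lo,hi,box):
    h=cv2.cvtColor(im,cv2.COLOR_RGB2HSV);m=cv2.inRange(h,lo,hi);z=np.zeros_like(m);x0,y0,x1,y1=box;z[y0:y1,x0:x1]=m[y0:y1,x0:x1]
    k,l,st,c=cv2.connectedComponentsWithStats(z);b=1+np.argmax(st[1:,4]);return st[b],c[b]
blue=((95,100,40),(130,255,255))
a=mask(im,*blue,(300,190,380,260));b=mask(tm,*blue,(410,155,445,195));c=mask(sm,*blue,(340,155,370,175))
print(a,b,c)
print('cap w-t',tri(i,a[1],t,b[1]),'w-s',tri(i,a[1],s,c[1]),'t-s',tri(t,b[1],s,c[1]))
for z in(.075,.087): print(plane(i,a[1],z)[0].round(4),plane(t,b[1],z)[0].round(4),'dia',np.linalg.norm(plane(i,[a[0][0],a[1][1]],z)-plane(i,[a[0][0]+a[0][2],a[1][1]],z)))
am=((0,90,10),(16,255,140))
a=mask(im,*am,(305,130,350,180));b=mask(tm,*am,(380,160,402,185));c=mask(sm,*am,(325,165,350,200))
print(a,b,c);print('amber w-t',tri(i,a[1],t,b[1]),'w-s',tri(i,a[1],s,c[1]),'t-s',tri(t,b[1],s,c[1]))
for n,p in [('glass base near edge',(417,250)),('drop base near edge',(412,179))]: print(n,plane(i,np.array(p)/1.25,0)[0].round(4))
print('timer',plane(i,np.array((322,325))/1.25,.017)[0],'cam',i['origin'])
```

```text
(array([321, 217,  31,  33, 813], dtype=int32), array([335.59532595, 233.15129151])) (array([420, 163,  14,  13, 138], dtype=int32), array([426.37681159, 168.9057971 ])) (array([351, 162,  11,   8,  84], dtype=int32), array([356. , 165.5]))
cap w-t (array([ 0.63964436, -0.28948325,  0.07185249]), np.float64(0.0005709498795260282)) w-s (array([ 0.63903607, -0.28862171,  0.07412533]), np.float64(0.0011722566576069984)) t-s (array([ 0.63900087, -0.28922898,  0.07413019]), np.float64(0.00048281748306457567))
[ 0.6395 -0.2879  0.075 ] [ 0.639  -0.2889  0.075 ] dia 0.0395699708138198
[ 0.6395 -0.2828  0.087 ] [ 0.6359 -0.2857  0.087 ] dia 0.038354377660026466
(array([320, 142,  23,  25, 223], dtype=int32), array([329.05829596, 150.80717489])) (array([387, 172,   9,   8,  42], dtype=int32), array([390.33333333, 176.04761905])) (array([335, 182,   8,  16, 124], dtype=int32), array([338.5       , 189.25806452]))
amber w-t (array([ 6.45327366e-01, -1.94900578e-01,  5.47890550e-04]), np.float64(0.0019636720529346632)) w-s (array([ 0.64385425, -0.19097923,  0.02487559]), np.float64(0.003048876674767949)) t-s (array([ 0.64037152, -0.19087638,  0.02556669]), np.float64(0.0028142753092781866))
glass base near edge [ 0.6429 -0.267   0.    ]
drop base near edge [ 0.6475 -0.1835  0.    ]
timer [ 0.51779237 -0.34008398  0.017     ] cam [ 0.63997883 -0.12155076  0.46562383]
```

Run:
```python
from h import *
import pickle
i,im=pickle.load(open('w8.pkl','rb'))
for p in [(500,262),(498,250),(520,190),(570,295),(545,118)]: print(p,plane(i,np.array(p)/1.25,.0)[0].round(3),plane(i,np.array(p)/1.25,.04)[0].round(3))
d=pickle.load(open('d0.pkl','rb'));(t,tm),(s,sm)=d['top'],d['scene']
f=lambda u,v:(200+u/3,160+v/3)
# balance rear/pan height: pan near corner in wrist vs scene; display top-left
print('cup',plane(i,np.array((490,300))/1.25,.0)[0].round(3))
print('teat',tri(i,np.array((415,201))/1.25,t,(185+556/2.66,130+102/2.66)))
go(.646,-.197,.12,82)
```

```text
(500, 262) [ 0.739 -0.295  0.   ] [ 0.731 -0.28   0.04 ]
(498, 250) [ 0.738 -0.28   0.   ] [ 0.729 -0.266  0.04 ]
(520, 190) [ 0.767 -0.212  0.   ] [ 0.756 -0.204  0.04 ]
(570, 295) [ 0.822 -0.35  -0.   ] [ 0.806 -0.33   0.04 ]
(545, 118) [ 0.799 -0.137  0.   ] [ 0.785 -0.136  0.04 ]
cup [ 0.724 -0.343  0.   ]
teat (array([ 0.64636877, -0.19383277,  0.08333613]), np.float64(0.0014103496965434993))
from [ 0.6287 -0.1998  0.304 ] yaw 82.26 shift cm [ 0.51  1.67 18.4 ] rows>= 5 per row [0.1  0.33 3.68] turn 0.26 rows 1 F [ 0.4  0.  -0.4] w 0.0871 g 0.0 t 28.3 q [ 0.88  0.57 -1.04  1.18  0.49  1.64 -0.18]
```

Request:
arm_command(moves=[0.14, 0.33, 3.7, 0, 0.14, 0.33, 3.7, 0, 0.14, 0.33, 3.7, 0, 0.14, 0.33, 3.7, 0, 0.14, 0.33, 3.7, 0, 0, 0, 0, 0, 0, 0, 0, 0], fingers=65)

```text
time: 28.87
ee_pos: [0.6451, -0.1958, 0.1181]
eef_rot: [0.753, 0.657, -0.001, -0.001]
ft_force: [-0.4, -0.2, 0.6]
width: 0.0578
grip_force: 0.0
```

```bash
python3 -c "
from h import *
go(.6464,-.195,.026,82)"
```

```text
from [ 0.6451 -0.1958  0.1181] yaw 82.21 shift cm [0.1  0.14 9.21] rows>= 3 per row [0.03 0.05 3.07] turn 0.21 rows 1 F [-0.4 -0.2  0.6] w 0.0578 g 0.0 t 28.9 q [ 0.86  0.71 -0.97  1.4   0.59  1.34 -0.26]
```

Request:
arm_command(moves=[0.05, 0.12, 2.5, 0, 0, 0, 2.5, 0, 0, 0, 2, 0, 0, 0, 1.4, 0, 0, 0, 0.8, 0, 0, 0, 0, 0, 0, 0, 0, 0])

```text
time: 29.45
ee_pos: [0.648, -0.1967, 0.0284]
eef_rot: [0.754, 0.657, 0.001, 0.001]
ft_force: [0.5, 0.8, 0.1]
width: 0.0568
grip_force: 0.0
```

Request:
arm_command(moves=[0, 0, 0, 0, 0, 0, 0, 0, 0, 0, 0, 0, 0, 0, 0, 0, 0, 0, 0, 0, 0, 0, 0, 0, 0, 0, 0, 0, 0, 0, 0, 0], fingers=0, squeeze=12)

```text
time: 30.12
ee_pos: [0.6473, -0.1966, 0.0269]
eef_rot: [0.754, 0.657, 0.0, 0.0]
ft_force: [-0.8, 0.1, 1.1]
width: 0.0294
grip_force: 11.9
```

Request:
arm_command(moves=[0, 0, -2, 0, 0, 0, -4, 0, 0, 0, -4, 0, 0, 0, -4, 0, 0, 0, -4, 0, 0, 0, 0, 0])

```text
time: 30.62
ee_pos: [0.65, -0.1961, 0.2154]
eef_rot: [0.754, 0.657, 0.003, 0.004]
ft_force: [1.8, 0.7, -0.1]
width: 0.0295
grip_force: 11.9
```

```bash
python3 -c "
from h import *
u=np.array([.138,.990]);C=np.array([.5996,.1524]);a=C-.04*u
go(*a,.2,82)"
```

```text
from [ 0.65   -0.1961  0.2154] yaw 82.11 shift cm [29.83 -9.79  1.42] rows>= 8 per row [ 3.73 -1.22  0.18] turn 0.11 rows 1 F [ 1.8  0.7 -0.1] w 0.0295 g 11.9 t 30.6 q [ 0.86  0.64 -1.01  1.28  0.54  1.48 -0.23]
```

Request:
arm_command(moves=[3.83, -0.98, 0, 0, 3.83, -0.98, 0, 0, 3.83, -0.98, 0, 0, 3.83, -0.98, 0, 0, 3.83, -0.98, 0, 0, 3.83, -0.98, 0, 0, 3.83, -0.98, 0, 0, 3.83, -0.98, 0, 0, 3.83, -0.98, 0, 0, 3.83, -0.98, 0, 0, 0, 0, 0, 0, 0, 0, 0, 0])

```text
time: 31.62
ee_pos: [0.6011, 0.1998, 0.2065]
eef_rot: [0.752, 0.659, 0.0, -0.0]
ft_force: [1.0, -0.7, -0.2]
width: 0.0294
grip_force: 11.9
```

Run:
```python
from h import *
u=np.array([.138,.990]);C=np.array([.5996,.1524]);a=C+.045*u
go(*a,.1185,82)
# verify shelf in place using top & scene views
for n in('top','scene'):
    i=info(n);im=r.camera(n)
    print(n,proj(i,[np.r_[C+k*u,.105] for k in(.1365,-.131)]).round(0).tolist())
    save('chk_'+n,im)
```

```text
from [0.6011 0.1998 0.2065] yaw 82.46 shift cm [-0.23  0.51  8.8 ] rows>= 3 per row [-0.08  0.17  2.93] turn 0.46 rows 1 F [ 1.  -0.7 -0.2] w 0.0294 g 11.9 t 31.6 q [ 0.35  0.58 -1.08  1.42  0.51  1.44 -0.85]
top [[223.0, 191.0], [320.0, 196.0]]
scene [[231.0, 227.0], [315.0, 191.0]]
```

Request:
arm_command(moves=[-0.1, 0.25, 2.5, 0, -0.1, 0.25, 2.5, 0, 0, 0, 2, 0, 0, 0, 1, 0, 0, 0, 0.5, 0, 0, 0, 0.2, 0, 0, 0, 0, 0, 0, 0, 0, 0])

```text
time: 32.38
ee_pos: [0.6078, 0.1936, 0.1208]
eef_rot: [0.754, 0.657, 0.001, 0.0]
ft_force: [0.3, -0.0, 0.6]
width: 0.0291
grip_force: 11.9
```

```bash
python3 -c "
from h import *
u=np.array([.138,.990]);C=np.array([.5996,.1524]);a=C+.045*u
go(*a,.118,82)"
```

```text
from [0.6078 0.1936 0.1208] yaw 82.10 shift cm [ 0.3  -0.25  0.28] rows>= 1 per row [ 0.3  -0.25  0.28] turn 0.10 rows 1 F [ 0.3 -0.   0.6] w 0.0291 g 11.9 t 32.4 q [ 0.34  0.65 -1.03  1.51  0.57  1.3  -0.89]
```

Request:
arm_command(moves=[0, -0.2, 0.1, 0, 0, 0, 0.1, 0, 0, 0, 0.1, 0, 0, 0, 0, 0, 0, 0, 0, 0])

```text
time: 32.8
ee_pos: [0.6055, 0.1943, 0.1178]
eef_rot: [0.754, 0.657, 0.001, 0.0]
ft_force: [-2.7, -1.2, 5.7]
width: 0.0292
grip_force: 12.0
```

```bash
python3 -c "
from h import *
go(.6058,.197,.118,82)"
```

```text
from [0.6055 0.1943 0.1178] yaw 82.13 shift cm [ 0.27 -0.01 -0.02] rows>= 1 per row [ 0.27 -0.01 -0.02] turn 0.13 rows 1 F [-2.7 -1.2  5.7] w 0.0292 g 12.0 t 32.8 q [ 0.34  0.65 -1.03  1.52  0.57  1.3  -0.89]
```

Request:
arm_command(moves=[0, 0, -0.15, 0, 0, 0, 0, 0])

```text
time: 32.97
ee_pos: [0.6055, 0.1939, 0.1185]
eef_rot: [0.754, 0.657, 0.0, 0.0]
ft_force: [0.0, 0.1, -0.7]
width: 0.0297
grip_force: 11.9
```

Request:
arm_command(moves=[0, 0, 0, 0, 0, 0, 0, 0, 0, 0, 0, 0, 0, 0, 0, 0, 0, 0, -1.5, 0, 0, 0, -3, 0, 0, 0, -4, 0, 0, 0, -4, 0, 0, 0, 0, 0], fingers=65)

```text
time: 33.72
ee_pos: [0.6071, 0.1961, 0.2525]
eef_rot: [0.754, 0.657, 0.005, 0.002]
ft_force: [0.9, 0.8, -0.0]
width: 0.0565
grip_force: 0.0
```

```bash
python3 -c "
from h import *
go(.6395,-.2895,.235,105)"
```

```text
from [0.6071 0.1961 0.2525] yaw 82.14 shift cm [-47.67   9.84   1.58] rows>= 12 per row [-3.97  0.82  0.13] turn -22.86 rows 4 F [ 0.9  0.8 -0. ] w 0.0565 g 0.0 t 33.7 q [ 0.35  0.56 -1.09  1.35  0.49  1.51 -0.83]
```

Request:
arm_command(moves=[-3.97, 0.82, 0, 0, -3.97, 0.82, 0, 0, -3.97, 0.82, 0, 0, -3.97, 0.82, 0, 0, -3.97, 0.82, 0, 0, -3.97, 0.82, 0, 0, -3.97, 0.82, 0, 0, -3.97, 0.82, 0, 0, -3.97, 0.82, 0, 0, -3.97, 0.82, 0, 0, -3.97, 0.82, 0, 0, -3.97, 0.82, 0, 0], fingers=85)

```text
time: 34.72
ee_pos: [0.6372, -0.2937, 0.2445]
eef_rot: [0.754, 0.657, 0.0, 0.0]
ft_force: [0.6, 0.1, 0.1]
width: 0.0739
grip_force: 0.0
```

Request:
arm_command(moves=[0, 0, 0, -5.7, 0, 0, 0, -5.7, 0, 0, 0, -5.7, 0, 0, 0, -5.7, 0, 0, 0, 0, 0, 0, 0, 0])

```text
time: 35.22
ee_pos: [0.6375, -0.2915, 0.2439]
eef_rot: [0.611, 0.792, 0.0, 0.0]
ft_force: [-0.9, 0.1, 0.4]
width: 0.0738
grip_force: 0.0
```

```bash
python3 -c "
from h import *
go(.6395,-.2895,.023,105)
i=info('wrist');im=r.camera('wrist');save('w9',im)
h=cv2.cvtColor(im,cv2.COLOR_RGB2HSV);m=cv2.inRange(h,(95,100,40),(130,255,255));k,l,st,c=cv2.connectedComponentsWithStats(m)
for j in range(1,k):
  if st[j,4]>80: print(st[j],c[j],plane(i,c[j],.075)[0])
"
```

```text
from [ 0.6375 -0.2915  0.2439] yaw 104.75 shift cm [ 0.14  0.23 22.09] rows>= 6 per row [0.02 0.04 3.68] turn -0.25 rows 1 F [-0.9  0.1  0.4] w 0.0738 g 0.0 t 35.2 q [ 0.96  0.7  -1.05  1.15  0.6   1.59  0.3 ]
[  86   63   17   92 1054] [ 93.98956357 107.33870968] [ 0.40688615 -0.2771059   0.075     ]
[ 452  126  180  124 1862] [517.37701396 179.86627282] [ 0.83901853 -0.23876285  0.075     ]
[ 301  157   39   40 1216] [320.14638158 176.63980263] [ 0.63949504 -0.28815547  0.075     ]
```

Request:
arm_command(moves=[0.2, 0.22, 3.5, 0, 0, 0, 3.5, 0, 0, 0, 3.5, 0, 0, 0, 3.5, 0, 0, 0, 3, 0, 0, 0, 2.5, 0, 0, 0, 1.5, 0, 0, 0, 0.8, 0, 0, 0, 0.3, 0, 0, 0, 0, 0, 0, 0, 0, 0])

```text
time: 36.18
ee_pos: [0.6399, -0.2893, 0.0238]
eef_rot: [0.61, 0.793, 0.0, 0.001]
ft_force: [-0.1, -0.3, -0.1]
width: 0.0739
grip_force: 0.0
```

Request:
arm_command(moves=[0, 0, 0, 0, 0, 0, 0, 0, 0, 0, 0, 0, 0, 0, 0, 0, 0, 0, 0, 0, 0, 0, 0, 0, 0, 0, 0, 0, 0, 0, 0, 0], fingers=0, squeeze=20)

```text
time: 36.85
ee_pos: [0.6391, -0.2892, 0.0223]
eef_rot: [0.609, 0.793, -0.0, 0.0]
ft_force: [-1.4, -1.2, 3.2]
width: 0.0454
grip_force: 20.0
```

Request:
arm_command(moves=[0, 0, -2, 0, 0, 0, -4, 0, 0, 0, -4, 0, 0, 0, -4, 0, 0, 0, -4, 0, 0, 0, -1, 0, 0, 0, 0, 0])

```text
time: 37.43
ee_pos: [0.6405, -0.2889, 0.2162]
eef_rot: [0.609, 0.793, 0.001, 0.003]
ft_force: [0.2, 0.1, -2.1]
width: 0.0451
grip_force: 20.0
```

```bash
python3 -c "
from h import *
u=np.array([.138,.990]);C=np.array([.5996,.1524]);a=C-.05*u
go(*a,.2,82)"
```

```text
from [ 0.6405 -0.2889  0.2162] yaw 104.92 shift cm [39.1   5.46  1.52] rows>= 10 per row [3.91 0.55 0.15] turn 22.92 rows 4 F [ 0.2  0.1 -2.1] w 0.0451 g 20.0 t 37.4 q [ 0.97  0.72 -1.05  1.2   0.61  1.54  0.29]
```

Request:
arm_command(moves=[3.91, 0.55, 0, 0, 3.91, 0.55, 0, 0, 3.91, 0.55, 0, 0, 3.91, 0.55, 0, 0, 3.91, 0.55, 0, 0, 3.91, 0.55, 0, 0, 3.91, 0.55, 0, 0, 3.91, 0.55, 0, 0, 3.91, 0.55, 0, 0, 3.91, 0.55, 0, 0, 0, 0, 0, 5.7, 0, 0, 0, 5.7])

```text
time: 38.43
ee_pos: [0.5899, 0.1061, 0.2106]
eef_rot: [0.685, 0.729, -0.001, -0.001]
ft_force: [0.4, -1.7, -1.5]
width: 0.045
grip_force: 20.0
```

Request:
arm_command(moves=[0, 0, 0, 5.7, 0, 0, 0, 5.7, 0, 0, 0, 0, 0, 0, 0, 0])

```text
time: 38.77
ee_pos: [0.591, 0.1025, 0.2109]
eef_rot: [0.753, 0.658, -0.001, -0.0]
ft_force: [0.4, 1.5, -1.4]
width: 0.0456
grip_force: 20.0
```

```bash
python3 -c "
from h import *
u=np.array([.138,.990]);C=np.array([.5996,.1524]);a=C-.05*u
go(*a,.116,82)"
```

```text
from [0.591  0.1025 0.2109] yaw 82.29 shift cm [0.07 0.17 9.49] rows>= 3 per row [0.02 0.06 3.16] turn 0.29 rows 1 F [ 0.4  1.5 -1.4] w 0.0456 g 20.0 t 38.8 q [ 0.56  0.5  -1.09  1.5   0.44  1.41 -0.69]
```

Request:
arm_command(moves=[0.07, 0.1, 3, 0.2, 0, 0, 3, 0, 0, 0, 2, 0, 0, 0, 1, 0, 0, 0, 0.4, 0, 0, 0, 0, 0, 0, 0, 0, 0])

```text
time: 39.35
ee_pos: [0.5931, 0.1038, 0.1192]
eef_rot: [0.755, 0.656, 0.001, 0.0]
ft_force: [-0.1, 0.3, -1.1]
width: 0.0453
grip_force: 20.0
```

```bash
python3 -c "
from h import *
go(.5927,.1029,.113,82)"
```

```text
from [0.5931 0.1038 0.1192] yaw 81.97 shift cm [-0.09 -0.03  0.62] rows>= 1 per row [-0.09 -0.03  0.62] turn -0.03 rows 1 F [-0.1  0.3 -1.1] w 0.0453 g 20.0 t 39.4 q [ 0.53  0.58 -1.04  1.61  0.52  1.25 -0.75]
```

Request:
arm_command(moves=[0, 0, 0.3, 0, 0, 0, 0.2, 0, 0, 0, 0.1, 0, 0, 0, 0.1, 0, 0, 0, 0, 0, 0, 0, 0, 0])

```text
time: 39.85
ee_pos: [0.5932, 0.1035, 0.1129]
eef_rot: [0.755, 0.655, 0.0, 0.001]
ft_force: [-3.3, -1.4, 11.0]
width: 0.0452
grip_force: 20.0
```

```bash
python3 -c "
from h import *
go(.5927,.1029,.113,82)"
```

```text
from [0.5932 0.1035 0.1129] yaw 81.91 shift cm [-0.07 -0.04 -0.01] rows>= 1 per row [-0.07 -0.04 -0.01] turn -0.09 rows 1 F [-3.3 -1.4 11. ] w 0.0452 g 20.0 t 39.9 q [ 0.53  0.58 -1.03  1.62  0.53  1.24 -0.75]
```

Seated on the board. Easing off, releasing and rising clear.

Request:
arm_command(moves=[0, 0, -0.35, 0, 0, 0, 0, 0])

```text
time: 40.02
ee_pos: [0.593, 0.1036, 0.1155]
eef_rot: [0.755, 0.656, 0.001, 0.0]
ft_force: [0.2, 0.7, -0.6]
width: 0.0451
grip_force: 20.0
```

Request:
arm_command(moves=[0, 0, 0, 0, 0, 0, 0, 0, 0, 0, 0, 0, 0, 0, 0, 0, 0, 0, -1.5, 0, 0, 0, -3, 0, 0, 0, -4, 0, 0, 0, -4, 0, 0, 0, -4, 0, 0, 0, -4, 0, 0, 0, -3, 0], fingers=85)

```text
time: 40.93
ee_pos: [0.5923, 0.104, 0.3545]
eef_rot: [0.755, 0.656, 0.002, 0.001]
ft_force: [0.9, 0.6, -0.4]
width: 0.0739
grip_force: 0.0
```

Request:
arm_command(moves=[-4, -1.5, 0, 0, -4, -1.5, 0, 0, -4, -1.5, 0, 0, -4, -1.5, 0, 0, -4, -1.5, 0, 0, 0, 0, 0, 0, 0, 0, 0, 0])

```text
time: 41.52
ee_pos: [0.4923, -0.0821, 0.3506]
eef_rot: [0.758, 0.653, -0.001, 0.001]
ft_force: [0.9, 1.3, 0.1]
width: 0.0739
grip_force: 0.0
```

Run:
```python
from h import *
go(.5927,.1029,.113,82)
i=info('scene');im=r.camera('scene')
save('fin',cv2.resize(im[110:310,190:450],None,fx=3,fy=3,interpolation=cv2.INTER_CUBIC))
```

```text
from [ 0.4923 -0.0821  0.3506] yaw 81.48 shift cm [19.83  7.17 23.72] rows>= 8 per row [2.48 0.9  2.97] turn -0.52 rows 1 F [0.9 1.3 0.1] w 0.0739 g 0.0 t 41.5 q [ 1.17  0.13 -1.18  1.52  0.12  1.57 -0.16]
```

View pics/fin.png

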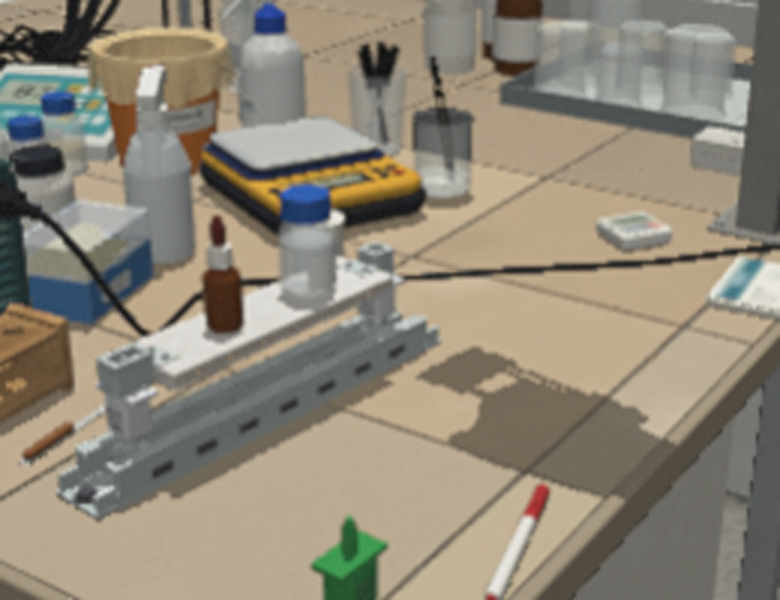

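The shelf sits level on both posts, pins in the sleeves at about (128,360) and (375,255). The dropper (222,290) and the blue-capped bottle (306,250) stand upright, and nothing else is left in front of the balance. Handing in.

```bash
python3 -c "
from bench import r
print(r.close_job())"
```

```text
the job is handed in; nothing more can be done
None
```

I handed the job in at about 41 s of robot time. Both posts are caught in the rail, the shelf is down and level on them, and both bottles in front of the balance (the amber dropper and one small blue-capped bottle) stand upright on it; the system gave no verdict.

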